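# Make up the cruet set and the tea set

### The arm

A 6-joint arm with a two-finger parallel gripper is mounted at the origin on a cart in front of the work surface, level with it; the furniture and walls round the work are solid. World frame = base frame: x ahead of the robot, y to its left, z up, the work surface at z = 0. Lengths are in m, angles in rad, forces in N, time in s.
With the tool pointing down it reaches from about 0.275 to 0.85 m from the base axis. Payload 19 kg.
Tool frame: the origin (TCP) lies midway between the tips of the shut fingers; the grasp point (between the pads) lies 19 mm behind it; z points along the fingers, y is the line along which they close (so a half turn about z gives the same grasp; the last joint's range is limited). The gripper opens to 85 mm and grips with 20 to 120 N. Pads are 22 mm wide; open, the fingers measure 114 mm over their backs; the gripper's body (76 mm by 85 mm) begins 54 mm behind the grasp point. The pads swing forward as they close: fully open they stand 13 mm farther back than shut.
Start: joints at [-1.331, 0.15, 1.437, -0, 1.554, -0.134], TCP at [0.21, -0.535, 0.197] pointing down, gripper open.
Joint ranges: [-2.8, 2.8], [-0.68, 2.1], [0.12, 2.68], [-1.39, 4.53], [0.16, 2.79], [-2.81, 2.81]. Speed limits (rad/s): [1.89, 1.89, 2.22, 3.01, 3.01, 3.01].

### API

Orientations are given as a rotation vector (axis times angle).
In Python, from cell import monitor, viewer, workorder gives the robot as it stands.
- The arm moves only by the tool jog_arm, never from a script. Its argument "series" is a list of rows, each an object with "dp": the shift along the tool's x, y, z in units of 30 mm (1.0 is 30 mm), a list of three; "delta_rot": the turn, a rotation vector about the tool's x, y, z in units of 5 degrees (1.0 is 5 degrees), a list of three; "gripper": the opening, from -1 (shut) to 1 (fully open). A call has 1 to 20 rows; each row shifts and turns the commanded pose from where the row before left it, along the tool's axes as they then stand; what a row does not reach is not made up. A row lasts 1/8 s, in which the tool goes at most 62.5 mm and 10.7 degrees, less where a joint would pass 70% of its speed; a pose out of reach is approached as far as the arm can. A call with a number of a shift or a turn outside -1 to 1 is refused whole. A call with a gripper value outside its range is refused whole. The fingers move at their own pace and stop on an object; "force" is the grip in N (left out, the last holds). Time passes only in rows, so rows that do not move let the fingers close. It gives the time, the measured TCP pose, the force, the opening and the grip force at its end, in the units of the state.
- monitor.sense(): the state, without advancing time (a new reading comes with each control period).
- viewer.camera(name): name is "scene" or "side" or "wrist"; returns a dict with "pixels" (420x560x3 uint8, red, green, blue), "fx", "fy", "cx", "cy" (pixels), "cam_to_world" (4x4, takes a point from camera to world coordinates); the wrist camera has in their place "T_tool_cam" (4x4, takes a point from camera to tool coordinates, whose origin is the TCP and whose axes are the flange's). Camera axes: x right, y up, looking along -z (the intrinsics and any distortion apply to the point x, -y, -z); pixel columns grow to the right and rows downward; lengths in m; the calibration is good to about 2 mm. A picture is of the moment at which its call begins: read the wrist's pose just before it. There is no depth.
- workorder.sign_off(): hands the job in; it is judged then, once.
The state is a dict: "clock": time; "qpos": joint angles; "dq": joint speeds; "effort": joint torques, N m; "eef_pos": TCP position; "tcp_rot": TCP orientation; "ft_force": force on the tool from outside, world axes, zero at the start; "torque": the same for the moment, N m; "width": opening from 0.0 (shut) to 1.0 (fully open); "grip_force": force on a finger pad.
Only numpy, scipy, OpenCV 4.12 (cv2) and the standard library are available. Lean on these libraries where they do the work, as an engineer would, in place of code of your own. Each camera call takes 0.05 s, during which the arm holds its last target. There are 200 camera calls.

### The job

Make up two sets for serving from the things standing about on the worktop. The cruet set: stand the white oil bottle and the tall dark pepper mill in the two wide collars of the round cruet stand (either way round) and the salt shaker in its narrow collar, each upright and fully down on the stand's floor. The tea set: stand the green cup and the honey jar side by side on the small footed board, upright and with their whole feet on it; let nothing fall over, and leave the small amber jar where it stands.

Things in the scene. Friction and masses are not known exactly. Their poses are not given: they have to be found in the camera images.
- cruet_stand: Cruet stand: round dark wooden base, 190 mm across, with three brass collars, loose, 1.2 kg. Origin: centre of underside, z up. Floor in the collars 14 mm, rims 35 mm above origin. Collar centres, mm: narrow one x 52, y 0 (bore 52); two wide ones x -26, y 45 and x -26, y -45 (bore 68). The top 8 mm of each collar flare out by 4 mm and guide a thing in.
- tea_board: Tea board: small dark wooden board on four short feet, a rounded square, 174 mm across, loose, 0.8 kg, empty at the start. Origin: centre of the underside, z up; its flat top is 42 mm above the origin. (Mind the wall cabinets over the back of the worktop: their fronts stand at x = 0.59 m and begin 0.47 m above the worktop.)
- oil_bottle: Oil bottle: white glazed bottle, tan band, thin pourer on top; 58 mm across, 170 mm tall, 0.42 kg. Origin: centre of the underside, z up, round about z. Body straight to 85 mm, shoulder narrows to the neck, which is 25 mm across from 135 to 145 mm up (grip here); the pourer above tapers to 8 mm.
- pepper_mill: Pepper mill: tall dark turned wood, 58 mm across at the foot, 160 mm tall, 0.18 kg. Origin: centre of the underside, z up, round about z. Grip its ball head, 50 mm across at its widest, 130 mm up; above it is only a small knob. The head does not turn. It may lean by 0.03 rad as it stands.
- salt_shaker: Salt shaker: grey and glass with a domed metal cap, 44 mm across at its widest, 38 mm at the foot, 90 mm tall, 0.1 kg. Origin: centre of the underside, z up, round about z. The cap, 34 mm across from 66 to 82 mm up, is where to grip it. It may lean by 0.04 rad as it stands.
- honey_jar: Honey jar: squat glass jar of honey with a black lid, 65 mm across, 86 mm tall, 0.33 kg. Origin: centre of the underside, z up, round about z. The lid, 65 mm across, spans the top 11 mm, and the glass below it is nearly as wide.
- cup_foot (a point): Green and white espresso cup, 48 mm tall, 0.13 kg, hollow and empty. This point is the centre of the underside of its foot, on the axis of its bowl; z up; the handle points along -y and reaches 56 mm from the axis. Foot 46 mm across, rim 63 mm across; from 15 mm up the bowl is nearly as wide as the rim. At the start the handle points roughly towards the robot. Grip it across x, from above.
- amber_jar: Small amber glass jar with a black lid, 42 mm across, 72 mm tall, loose, 0.3 kg: no part of either set, to be left where it stands. Origin: centre of the underside, z up.
Not all that is in view belongs to the job. Leave any turquoise look-alike of the oil_bottle alone.

How it is judged:
At the end, for the whole second after the job is handed in: Bottle and mill in the two wide collars, shaker in the narrow one: centred within 9 mm (x, y), within 5 mm of the floor. On the board top (6 mm): jar within 58 mm, cup foot within 66 mm of its centre. All upright within 0.1 rad and at rest; amber jar within 30 mm of its start (z of oil_bottle in the frame of cruet_stand between 0.009 and 0.019 m and angle between each of oil_bottle, pepper_mill, salt_shaker, honey_jar, cup_foot's own z axis and vertical below 0.1 rad and ((x of oil_bottle in the frame of cruet_stand between -0.035 and -0.017 m and y of oil_bottle in the frame of cruet_stand between 0.036 and 0.054 m) or (x of oil_bottle in the frame of cruet_stand between -0.035 and -0.017 m and y of oil_bottle in the frame of cruet_stand between -0.054 and -0.036 m)) and z of pepper_mill in the frame of cruet_stand between 0.009 and 0.019 m and ((x of pepper_mill in the frame of cruet_stand between -0.035 and -0.017 m and y of pepper_mill in the frame of cruet_stand between 0.036 and 0.054 m) or (x of pepper_mill in the frame of cruet_stand between -0.035 and -0.017 m and y of pepper_mill in the frame of cruet_stand between -0.054 and -0.036 m)) and z of salt_shaker in the frame of cruet_stand between 0.009 and 0.019 m and x of salt_shaker in the frame of cruet_stand between 0.043 and 0.061 m and y of salt_shaker in the frame of cruet_stand between -0.009 and 0.009 m and z of honey_jar in the frame of tea_board between 0.036 and 0.048 m and horizontal distance between honey_jar and tea_board below 0.058 m and z of cup_foot in the frame of tea_board between 0.036 and 0.048 m and horizontal distance between cup_foot and tea_board below 0.066 m and linear speed of each of oil_bottle, pepper_mill, salt_shaker, honey_jar below 0.02 m/s and distance of amber_jar from where it was at the start of the episode below 0.03 m); the robot touches nothing.
It fails at once if one of the things or the amber jar has fallen over (tilted by more than 0.8 rad) (angle between any of oil_bottle, pepper_mill, salt_shaker, honey_jar, cup_foot, amber_jar's own z axis and vertical above 0.8 rad).
It fails at once if the amber jar has been moved by more than 30 mm (distance of amber_jar from where it was at the start of the episode above 0.03 m).
It also fails if it takes over 134 s, if anything falls off the work surface, if the arm or the gripper's body presses on something with over 40 N, if the wrist force passes 120 N, or if a joint passes its speed limit or range.

## Working session

There is one attempt and no reset: what is moved stays moved. The work goes in short steps, Python scripts to look and compute and a tool call to move; the robot and the scene stay as the last step left them, time stands still between calls to the robot, and variables do not carry over. Pictures are saved under pics/ and viewed, at most 14 in all, crops included, and the job is handed in when it is done.

Besides the shell and the picture viewer there is one more tool, called by a JSON object that holds its "name" and its "arguments". jog_arm: Moves the arm, as the interface text tells. Its arguments: {"type":"object","properties":{"series":{"type":"array"},"force":{"type":"number"}},"required":["series"]}

```bash
mkdir -p pics; ls; cat > h.py <<'E'
import numpy as np, cv2, json
from scipy.spatial.transform import Rotation as R
from cell import monitor, viewer, workorder
def snap(cam,name):
    s=monitor.sense(); c=viewer.camera(cam)
    T=np.array(c["cam_to_world"]) if "cam_to_world" in c else None
    if T is None:
        W=np.eye(4);W[:3,:3]=R.from_rotvec(s["tcp_rot"]).as_matrix();W[:3,3]=s["eef_pos"]
        T=W@np.array(c["T_tool_cam"])
    d={k:np.array(v).tolist() for k,v in c.items() if k!="pixels"}; d["T"]=T.tolist()
    json.dump(d,open(f"pics/{name}.json","w"))
    cv2.imwrite(f"pics/{name}.png",cv2.cvtColor(np.asarray(c["pixels"]),cv2.COLOR_RGB2BGR))
    return d
def load(n): return json.load(open(f"pics/{n}.json"))
def ray(n,u,v):
    d=load(n);T=np.array(d["T"])
    r=T[:3,:3]@np.array([(u-d["cx"])/d["fx"],-(v-d["cy"])/d["fy"],-1.]);return T[:3,3],r/np.linalg.norm(r)
def atz(n,u,v,z):
    o,r=ray(n,u,v);return o+r*(z-o[2])/r[2]
def tri(*obs):
    A=0;b=0
    for n,u,v in obs:
        o,r=ray(n,u,v);P=np.eye(3)-np.outer(r,r);A=A+P;b=b+P@o
    x=np.linalg.solve(A,b)
    res=[np.linalg.norm((np.eye(3)-np.outer(ray(*q)[1],ray(*q)[1]))@(x-ray(*q)[0])) for q in obs]
    return x.round(4),np.round(res,4)
def proj(n,p):
    d=load(n);q=np.linalg.inv(np.array(d["T"]))@np.append(p,1);return d["cx"]-d["fx"]*q[0]/q[2],d["cy"]+d["fy"]*q[1]/q[2]
E
python3 - <<'E'
from h import *
for c in("scene","side","wrist"):
    d=snap(c,c+"0"); print(c,{k:v for k,v in d.items() if k not in("cam_to_world",)})
print(monitor.sense())
E
```

```text
pics
scene {'fx': 451.0450728900128, 'fy': 451.0450728900128, 'cx': 289.75092608973176, 'cy': 212.2979756734947, 'T': [[-0.885811277545082, 0.35371290008029804, -0.3003757062259446, -0.029637007506706912], [-0.46392106388629756, -0.6600176936288029, 0.5908924526337441, 0.8611927716625344], [0.010753002211270925, 0.662769815557182, 0.7487459813112479, 1.2096969304305463], [0.0, 0.0, 0.0, 1.0]]}
side {'fx': 518.0845507576064, 'fy': 518.0845507576064, 'cx': 278.3425547351973, 'cy': 207.56736638172202, 'T': [[0.9970713507462822, 0.05660684621642326, -0.05142359849732991, 0.3569539068347918], [-0.07610927362609976, 0.6686121137328295, -0.7397061712854812, -1.1630868464646715], [-0.007489992596248376, 0.7414536440878475, 0.6709622893127153, 1.02561780113023], [0.0, 0.0, 0.0, 1.0]]}
wrist {'fx': 340.7019773293656, 'fy': 340.7019773293656, 'cx': 281.6974513076472, 'cy': 210.67853321040897, 'T_tool_cam': [[0.00025065647545252537, 0.9621133523478884, 0.27264965506165195, 0.06806580436297686], [0.9999998320288321, -0.0003836473858272301, 0.0004344617238607699, 0.0003504465191997985], [0.0005226
[... 352 characters left out ...]
869733878], [0.0, 0.0, 0.0, 1.0]]}
{'clock': 0.15, 'qpos': array([-1.33099559e+00,  1.50853594e-01,  1.43784706e+00,  2.23484189e-05,
        1.55379562e+00, -1.33981182e-01]), 'dq': array([ 0.00095958, -0.00176936, -0.00167519,  0.00024462, -0.000562  ,
       -0.00032504]), 'effort': array([ 2.89623087e-03, -7.13377619e+01, -5.71040010e+01, -3.12602124e-04,
        7.14280206e-03, -4.91801245e-05]), 'eef_pos': array([ 0.20990313, -0.53509051,  0.19654248]), 'tcp_rot': array([-3.08599934e+00, -5.83554818e-01,  4.00034332e-05]), 'ft_force': array([-0.57677027, -0.33640655, -0.23236994]), 'torque': array([ 0.01292037,  0.04759821, -0.01127161]), 'grip_force': 0.0, 'width': 0.9950768389380835}
```

View pics/scene0.png

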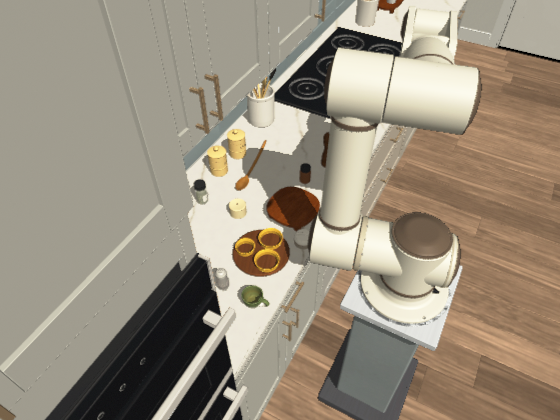

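View pics/side0.png

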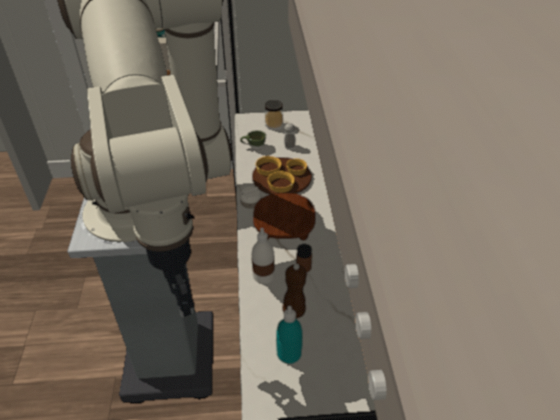

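Scene view: cruet stand (260,252), board (293,207), shaker (221,278), cup (252,296), amber jar (305,172), mill (326,150). In the side view: honey jar (273,113), cup (256,138), shaker (290,137), stand (283,175), board (284,215), bottle (263,258), amber jar (304,258), mill (295,290), turquoise look-alike (289,335).

```bash
python3 - <<'E'
from h import *
for n,a,b,z in [("honeytop",None,(273,105),.086),("cup",(251,296),(257,136),.03),("salt top",(220,271),(290,127),.09),("board",(293,208),(284,215),.042),("stand",(261,253),(283,177),.014),("narrow",(245,246),(296,166),.035),("wideA",(270,238),(280,182),.035),("wideB",(266,260),(267,165),.035),("oil",None,(263,235),.17),("mill",(327,136),(295,268),.16),("amber",(305,166),(304,251),.072),("turq",None,(289,312),.17)]:
    p=atz("side0",*b,z).round(3); q=atz("scene0",*a,z).round(3) if a else None
    print(n,"side",p[:2],"scene",None if q is None else q[:2], tri(("scene0",*a),("side0",*b)) if a else proj("scene0",p))
E
```

```text
honeytop side [0.451 0.402] scene None (np.float64(209.08838740586373), np.float64(309.77490814278997))
cup side [0.389 0.3  ] scene [0.391 0.282] (array([0.3879, 0.2864, 0.0392]), array([0.0006, 0.0006]))
salt top side [0.496 0.254] scene [0.494 0.281] (array([0.499 , 0.2747, 0.077 ]), array([0.001, 0.001]))
board side [ 0.446 -0.111] scene [ 0.438 -0.083] (array([ 0.4456, -0.0955,  0.0271]), array([0.0015, 0.0015]))
stand side [0.46  0.092] scene [0.45 0.12] (array([ 0.459 ,  0.1102, -0.0014]), array([0.0023, 0.0023]))
narrow side [0.503 0.117] scene [0.502 0.133] (array([0.5047, 0.1281, 0.0271]), array([0.0009, 0.0009]))
wideA side [0.447 0.043] scene [0.447 0.066] (array([0.4493, 0.0579, 0.0235]), array([0.0017, 0.0017]))
wideB side [0.413 0.13 ] scene [0.414 0.149] (array([0.4153, 0.1436, 0.0258]), array([0.0023, 0.0023]))
oil side [ 0.38  -0.312] scene None (np.float64(337.8968487995303), np.float64(147.20637804928504))
mill side [ 0.445 -0.41 ] scene [ 0.444 -0.362] (array([ 0.4508, -0.3885,  0.137 ]), array([0.0037, 0.0037]))
amber side [ 0.482 -0.279] scene [ 0.483 -0.266] (array([ 0.4843, -0.2726,  0.0656]), array([0.0017, 0.0017]))
turq side [ 0.42  -0.534] scene None (np.float64(351.4632421051519), np.float64(110.87030046618162))
```

{"name": "jog_arm", "arguments": {"series": [{"dp": [0,0,-0.56],"delta_rot": [0,0,0.856],"gripper": 1},{"dp": [0,0,-0.56],"delta_rot": [0,0,0.856],"gripper": 1},{"dp": [0,0,-0.56],"delta_rot": [0,0,0.856],"gripper": 1},{"dp": [0,0,-0.56],"delta_rot": [0,0,0.856],"gripper": 1},{"dp": [0,0,-0.56],"delta_rot": [0,0,0.856],"gripper": 1},{"dp": [1,-0.8,0],"delta_rot": [0,0,0],"gripper": 1},{"dp": [1,-0.8,0],"delta_rot": [0,0,0],"gripper": 1},{"dp": [1,-0.8,0],"delta_rot": [0,0,0],"gripper": 1},{"dp": [1,-0.8,0],"delta_rot": [0,0,0],"gripper": 1},{"dp": [1,-0.8,0],"delta_rot": [0,0,0],"gripper": 1},{"dp": [1,-0.8,0],"delta_rot": [0,0,0],"gripper": 1},{"dp": [1,-0.8,0],"delta_rot": [0,0,0],"gripper": 1},{"dp": [1,-0.8,0],"delta_rot": [0,0,0],"gripper": 1},{"dp": [0,0,0],"delta_rot": [0,0,0],"gripper": 1},{"dp": [0,0,0],"delta_rot": [0,0,0],"gripper": 1}]}}

```text
clock: 2.02
eef_pos: [0.4496, -0.3433, 0.2808]
tcp_rot: [-3.141, -0.001, 0.001]
ft_force: [1.3, 0.6, -0.3]
width: 0.999
grip_force: 0.0
```

```bash
python3 - <<'E'
from h import *
snap("wrist","w1");s=monitor.sense();print(s["eef_pos"],s["tcp_rot"],s["clock"])
E
```

```text
[ 0.44941812 -0.34361045  0.28084111] [-3.14143972e+00  1.65596617e-04  5.56898480e-04] 2.075
```

{"name": "jog_arm", "arguments": {"series": [{"dp": [0,-1,0],"delta_rot": [0,0,0],"gripper": 1},{"dp": [0,-1,0],"delta_rot": [0,0,0],"gripper": 1},{"dp": [0,-1,0],"delta_rot": [0,0,0],"gripper": 1},{"dp": [0,-1,0],"delta_rot": [0,0,0],"gripper": 1},{"dp": [0,-1,0],"delta_rot": [0,0,0],"gripper": 1},{"dp": [0,0,0],"delta_rot": [0,0,0],"gripper": 1},{"dp": [0,0,0],"delta_rot": [0,0,0],"gripper": 1}]}}

```text
clock: 2.95
eef_pos: [0.4496, -0.194, 0.2811]
tcp_rot: [3.141, -0.001, 0.0]
ft_force: [-0.2, -0.0, 0.1]
width: 0.998
grip_force: 0.0
```

```bash
python3 - <<'E'
from h import *
snap("wrist","w2");s=monitor.sense();print(s["eef_pos"],s["tcp_rot"],s["clock"])
E
```

```text
[ 0.44959595 -0.19416113  0.28093961] [ 3.14149125e+00 -1.27315988e-03 -2.24937093e-04] 3.0
```

{"name": "jog_arm", "arguments": {"series": [{"dp": [0,-1,0],"delta_rot": [0,0,0],"gripper": 1},{"dp": [0,-1,0],"delta_rot": [0,0,0],"gripper": 1},{"dp": [0,-1,0],"delta_rot": [0,0,0],"gripper": 1},{"dp": [0,-1,0],"delta_rot": [0,0,0],"gripper": 1},{"dp": [0,-1,0],"delta_rot": [0,0,0],"gripper": 1},{"dp": [0,-1,0],"delta_rot": [0,0,0],"gripper": 1},{"dp": [0,-1,0],"delta_rot": [0,0,0],"gripper": 1},{"dp": [0,-1,0],"delta_rot": [0,0,0],"gripper": 1},{"dp": [0,-1,0],"delta_rot": [0,0,0],"gripper": 1},{"dp": [0,-1,0],"delta_rot": [0,0,0],"gripper": 1},{"dp": [0,0,0],"delta_rot": [0,0,0],"gripper": 1},{"dp": [0,0,0],"delta_rot": [0,0,0],"gripper": 1}]}}

```text
clock: 4.5
eef_pos: [0.45, 0.106, 0.2809]
tcp_rot: [3.141, -0.0, -0.001]
ft_force: [-0.4, 0.5, -0.1]
width: 1.0
grip_force: 0.0
```

```bash
python3 - <<'E'
from h import *
snap("wrist","w3");s=monitor.sense();print(s["eef_pos"],s["tcp_rot"],s["clock"],s["qpos"])
E
```

```text
[0.44999805 0.10587126 0.28090136] [ 3.14144630e+00 -1.17657527e-03 -4.52723059e-04] 4.55 [ 6.42625234e-02 -1.01745649e-01  1.52842534e+00 -1.28520610e-04
  1.71521002e+00  1.63578944e+00]
```

{"name": "jog_arm", "arguments": {"series": [{"dp": [0,-1,0],"delta_rot": [0,0,0],"gripper": 1},{"dp": [0,-1,0],"delta_rot": [0,0,0],"gripper": 1},{"dp": [0,-1,0],"delta_rot": [0,0,0],"gripper": 1},{"dp": [0,-1,0],"delta_rot": [0,0,0],"gripper": 1},{"dp": [0,-1,0],"delta_rot": [0,0,0],"gripper": 1},{"dp": [0,0,0],"delta_rot": [0,0,0],"gripper": 1},{"dp": [0,0,0],"delta_rot": [0,0,0],"gripper": 1}]}}

```text
clock: 5.42
eef_pos: [0.45, 0.2559, 0.281]
tcp_rot: [3.141, -0.001, -0.0]
ft_force: [-0.0, 0.1, -0.8]
width: 0.996
grip_force: 0.0
```

```bash
python3 - <<'E'
from h import *
snap("wrist","w4");s=monitor.sense();print(s["eef_pos"],s["tcp_rot"],s["clock"],s["qpos"])
E
```

```text
[0.4500098  0.25575678 0.28105722] [ 3.14144602e+00 -1.34229525e-03  3.63281089e-05] 5.475 [ 3.67988601e-01  1.54747279e-02  1.41568046e+00 -1.46276389e-04
  1.71046859e+00  1.93961914e+00]
```

View pics/w1.png

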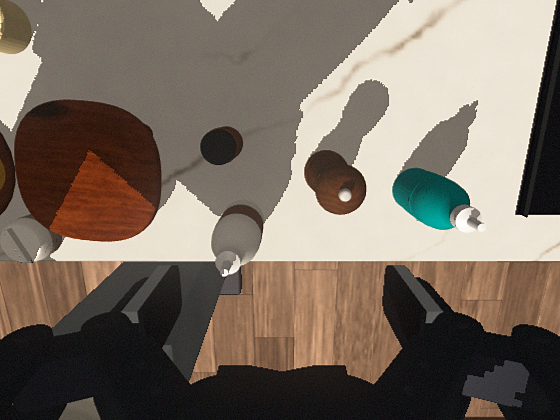

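View pics/w2.png

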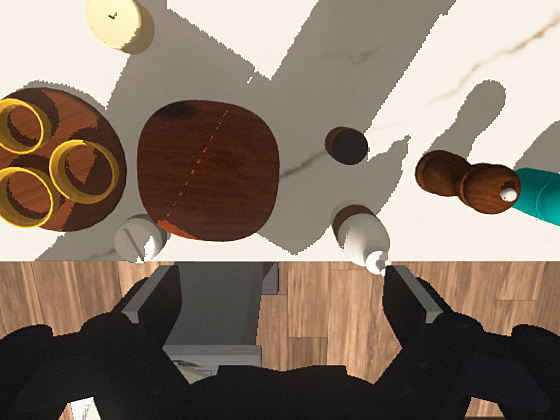

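View pics/w3.png

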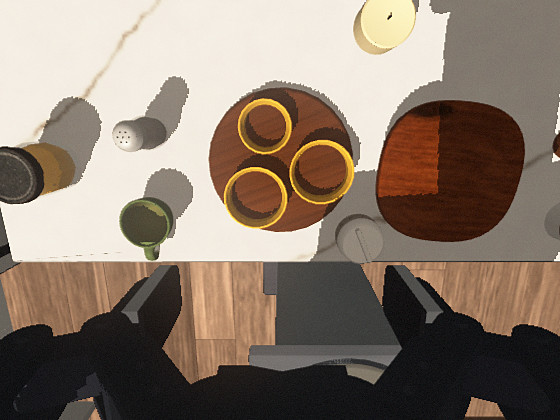

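View pics/w4.png

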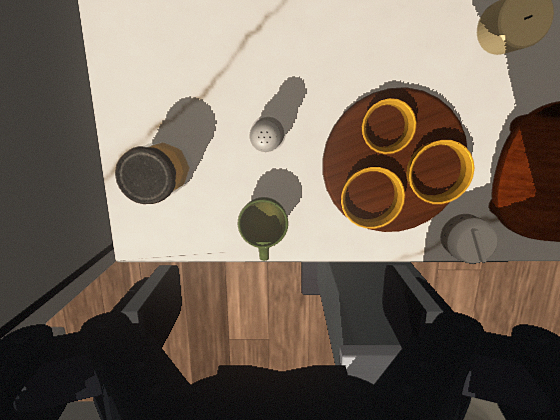

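w1/w2 show the board (centre 209,170 in w2), amber jar lid (218,147 / 349,147), oil bottle pourer (229,264 / 376,264), mill knob (345,194 / 509,195), look-alike at right. w3/w4 show the stand with collars (narrow 265,126 / 389,126; wide 321,172 / 441,171 and 256,197 / 373,197), salt (123,136 / 265,135), cup rim (146,222 / 263,222, handle down toward robot), honey lid (17,175 / 145,175).

```bash
python3 - <<'E'
from h import *
L={"narrow":[("w3",265,126),("w4",389,126),.035],"A":[("w3",321,172),("w4",441,171),.035],"B":[("w3",256,197),("w4",373,197),.035],
"salt":[("w3",123,136),("w4",265,135),.088],"honey":[("w3",17,175),("w4",145,175),.086],"cup":[("w3",146,222),("w4",263,222),.048],
"mill":[("w1",345,194),("w2",509,195),.16],"oil":[("w1",229,264),("w2",376,264),.165],"amber":[("w1",218,147),("w2",349,147),.072],"board":[("w2",209,170),("w3",450,170),.042]}
for k,(a,b,z) in L.items():
    print(k,*tri(a,b),[atz(*q,z)[:2].round(4) for q in(a,b)])
# ellipse of cup handle and mill foot
print("cup handle end",atz("w4",263,258,.03)[:2]);print("mill foot centre",atz("w1",326,171,.01)[:2],atz("w2",438,172,.01)[:2])
E
```

```text
narrow [0.5043 0.1256 0.033 ] [0. 0.] [array([0.5044, 0.1255]), array([0.5044, 0.1262])]
A [0.4492 0.0563 0.0343] [0.0006 0.0006] [array([0.4487, 0.0564]), array([0.4499, 0.0567])]
B [0.416  0.1383 0.0324] [0. 0.] [array([0.4166, 0.1381]), array([0.4167, 0.139 ])]
salt [0.4965 0.2728 0.0896] [0.0005 0.0005] [array([0.4958, 0.2736]), array([0.4969, 0.2729])]
honey [0.4496 0.4154 0.0617] [0. 0.] [array([0.4538, 0.3963]), array([0.4539, 0.4055])]
cup [0.3852 0.2792 0.0411] [0. 0.] [array([0.3874, 0.2763]), array([0.3875, 0.2788])]
mill [ 0.4475 -0.4014  0.155 ] [0.0005 0.0005] [array([ 0.4492, -0.4004]), array([ 0.4481, -0.3981])]
oil [ 0.3713 -0.2905  0.1389] [0. 0.] [array([ 0.3834, -0.2949]), array([ 0.3833, -0.2826])]
amber [ 0.4817 -0.2713  0.064 ] [0. 0.] [array([ 0.4824, -0.2728]), array([ 0.4825, -0.2698])]
board [ 0.451  -0.1041  0.0351] [0.0002 0.0002] [array([ 0.452 , -0.1056]), array([ 0.4523, -0.1007])]
cup handle end [0.33045785 0.28064137]
mill foot centre [ 0.44554208 -0.4022951 ] [ 0.44414885 -0.40121562]
```

{"name": "jog_arm", "arguments": {"series": [{"dp": [0.77,-0.29,0.1],"delta_rot": [0,0,0],"gripper": 1},{"dp": [0.77,-0.28,0.5],"delta_rot": [0,0,0],"gripper": 1},{"dp": [0,0,1],"delta_rot": [0,0,0],"gripper": 1},{"dp": [0,0,1],"delta_rot": [0,0,0],"gripper": 1},{"dp": [0,0,1],"delta_rot": [0,0,0],"gripper": 1},{"dp": [0,0,1],"delta_rot": [0,0,0],"gripper": 1},{"dp": [0,0,1],"delta_rot": [0,0,0],"gripper": 1},{"dp": [0,0,1],"delta_rot": [0,0,0],"gripper": 1},{"dp": [0,0,0.6],"delta_rot": [0,0,0],"gripper": 1},{"dp": [0,0,0.4],"delta_rot": [0,0,0],"gripper": 1},{"dp": [0,0,0],"delta_rot": [0,0,0],"gripper": 0.2},{"dp": [0,0,0],"delta_rot": [0,0,0],"gripper": -0.4},{"dp": [0,0,0],"delta_rot": [0,0,0],"gripper": -0.7},{"dp": [0,0,0],"delta_rot": [0,0,0],"gripper": -1},{"dp": [0,0,0],"delta_rot": [0,0,0],"gripper": -1},{"dp": [0,0,0],"delta_rot": [0,0,0],"gripper": -1},{"dp": [0,0,0],"delta_rot": [0,0,0],"gripper": -1}], "force": 35}}

```text
clock: 7.6
eef_pos: [0.4967, 0.2743, 0.0544]
tcp_rot: [-3.141, -0.001, -0.004]
ft_force: [-0.8, 0.6, 11.1]
width: -0.0
grip_force: 5.6
```

```bash
python3 - <<'E'
from h import *
snap("wrist","w5");snap("side","s5");s=monitor.sense();print(s["eef_pos"],s["ft_force"],s["width"],s["grip_force"])
a=cv2.imread("pics/w5.png");b=cv2.imread("pics/s5.png")[80:220,200:360];b=cv2.resize(b,None,fx=2,fy=2)
o=np.zeros((420,800,3),np.uint8);o[:,:480]=a[:,40:520];o[:280,480:]=b;cv2.imwrite("pics/v5.png",o)
E
```

```text
[0.49666926 0.27434334 0.05438528] [-0.65080541 -0.15040187 11.0852896 ] -0.0024515164548222896 5.603681591674103
```

View pics/v5.png

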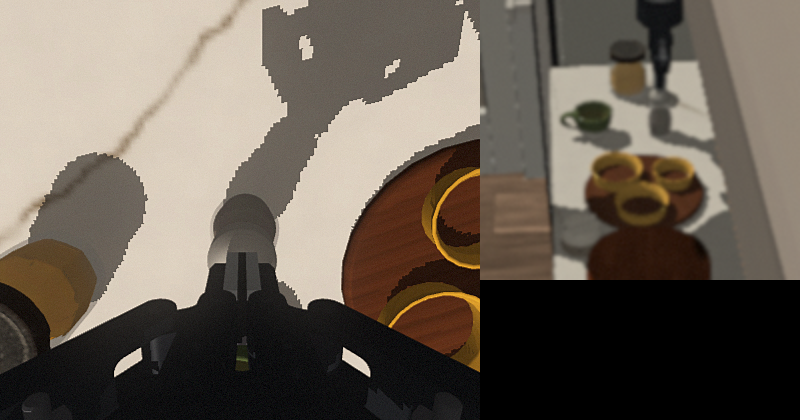

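```bash
python3 - <<'E'
from h import *
for p in [(.4967,.2743,.0544),(.4967,.2743,0),(.4967+.022,.2743,.03),(.4967,.2743,.09),(.4967+.019,.2743,0)]: print(p,np.round(proj("w5",p)))
print(atz("w5",284,195,0.0),atz("w5",284,195,.02),np.array(load("w5")["T"])[:3,3])
E
```

```text
(0.4967, 0.2743, 0.0544) [281. 243.]
(0.4967, 0.2743, 0) [281. 215.]
(0.5186999999999999, 0.2743, 0.03) [281. 194.]
(0.4967, 0.2743, 0.09) [280. 271.]
(0.5156999999999999, 0.2743, 0) [281. 188.]
[0.51103846 0.27219837 0.        ] [0.51568033 0.27231199 0.02      ] [0.56456395 0.2735085  0.23062031]
```

```bash
python3 - <<'E'
from h import *
a=cv2.imread("pics/w5.png")[170:370,200:380];b=cv2.imread("pics/s5.png")[80:160,240:320]
o=np.hstack([cv2.resize(a,(450,500),interpolation=2),cv2.resize(b,(350,350),interpolation=2,).__class__(0) if 0 else np.pad(cv2.resize(b,(350,350),interpolation=2),((0,150),(0,0),(0,0)))]);cv2.imwrite("pics/v6.png",o)
E
```

```text
(no output)
```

View pics/v6.png

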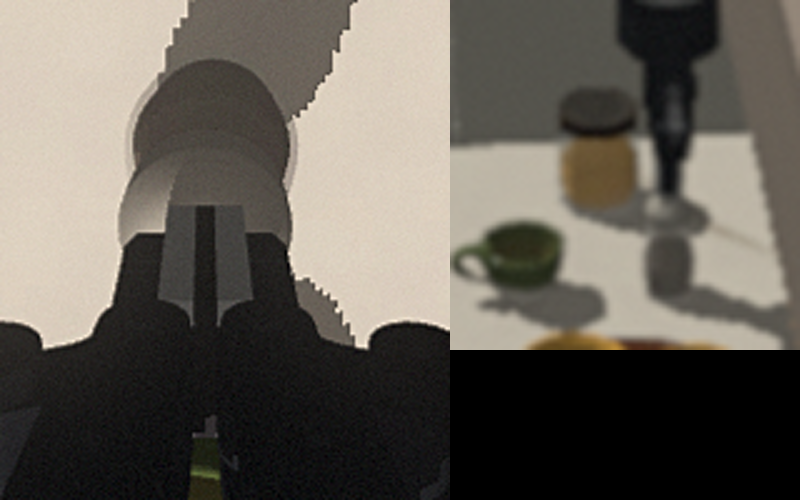

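v6 shows the fingers shut with the shaker's dome seemingly right below the tips (dome at side pixel ≈(392,127), base ≈ row 148).

```bash
python3 - <<'E'
from h import *
for p in [(.4967,.2743,.0544),(.4967,.2743,0),(.4967,.2743,.09)]: print(p,np.round(proj("s5",p),1),np.round(proj("scene0",p),1))
E
```

```text
(0.4967, 0.2743, 0.0544) [289.5 132.7] [221.8 275.6]
(0.4967, 0.2743, 0) [289.4 146.1] [223.6 285.3]
(0.4967, 0.2743, 0.09) [289.6 123.6] [220.6 268.9]
```

The tips sit about 35 mm above the reported TCP (the side view, the wrist view and the upward force all agree), so the fingers shut on top of the dome. I'll lift off, open, go lower and re-grip.

{"name": "jog_arm", "arguments": {"series": [{"dp": [0,0,-0.7],"delta_rot": [0,0,0],"gripper": -1},{"dp": [0,0,-0.7],"delta_rot": [0,0,0],"gripper": -0.5},{"dp": [0,0,0],"delta_rot": [0,0,0],"gripper": 0.5},{"dp": [0,0,0],"delta_rot": [0,0,0],"gripper": 1},{"dp": [0,0,0],"delta_rot": [0,0,0],"gripper": 1},{"dp": [0,0,0],"delta_rot": [0,0,0],"gripper": 1},{"dp": [0,0,0],"delta_rot": [0,0,0],"gripper": 1}]}}

```text
clock: 8.57
eef_pos: [0.4958, 0.2739, 0.0948]
tcp_rot: [3.142, 0.0, -0.001]
ft_force: [0.6, -0.0, -0.0]
width: 0.995
grip_force: 0.0
```

```bash
python3 - <<'E'
from h import *
snap("wrist","w6");snap("side","s6");s=monitor.sense();print(s["eef_pos"],s["ft_force"],s["width"],s["grip_force"])
a=cv2.imread("pics/w6.png");b=cv2.imread("pics/s6.png")[80:160,240:320];b=cv2.resize(b,(350,350),interpolation=2)
o=np.zeros((420,800,3),np.uint8);o[:,:450]=a[:,60:510];o[:350,450:]=b;cv2.imwrite("pics/v7.png",o)
E
```

```text
[0.49588165 0.2739032  0.09491315] [-0.17802973 -0.21137572 -0.34575424] 0.9977175120527456 0.0
```

View pics/v7.png

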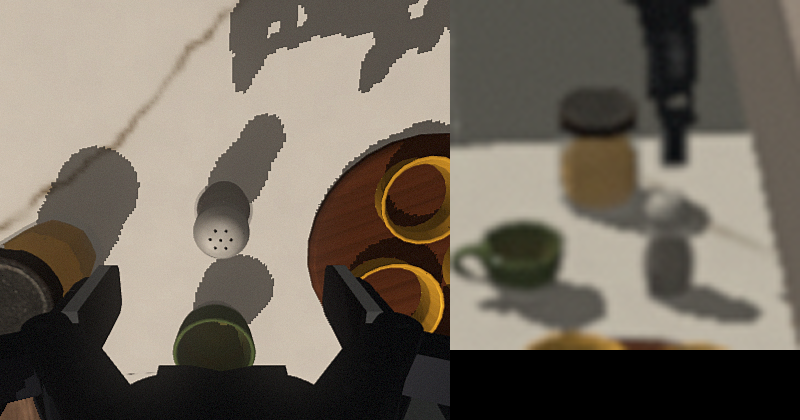

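```bash
python3 - <<'E'
from h import *
print(atz("w6",281,239,.088), atz("w6",281,235,.088))
E
```

```text
[0.49542175 0.27365514 0.088     ] [0.4978467  0.27365502 0.088     ]
```

{"name": "jog_arm", "arguments": {"series": [{"dp": [0,0,0.9],"delta_rot": [0,0,0],"gripper": 1},{"dp": [0,0,0.9],"delta_rot": [0,0,0],"gripper": 1},{"dp": [0,0,0.5],"delta_rot": [0,0,0],"gripper": 1},{"dp": [0,0,0.26],"delta_rot": [0,0,0],"gripper": 0.4},{"dp": [0,0,0],"delta_rot": [0,0,0],"gripper": 0},{"dp": [0,0,0],"delta_rot": [0,0,0],"gripper": -0.2},{"dp": [0,0,0],"delta_rot": [0,0,0],"gripper": -0.5},{"dp": [0,0,0],"delta_rot": [0,0,0],"gripper": -1},{"dp": [0,0,0],"delta_rot": [0,0,0],"gripper": -1},{"dp": [0,0,0],"delta_rot": [0,0,0],"gripper": -1}], "force": 35}}

```text
clock: 9.93
eef_pos: [0.4964, 0.2741, 0.0193]
tcp_rot: [-3.141, -0.0, -0.002]
ft_force: [-0.9, 0.1, 5.9]
width: 0.387
grip_force: 34.5
```

{"name": "jog_arm", "arguments": {"series": [{"dp": [0,0,-0.5],"delta_rot": [0,0,0],"gripper": -1},{"dp": [0,0,-0.9],"delta_rot": [0,0,0],"gripper": -1},{"dp": [0,0,-0.8],"delta_rot": [0,0,0],"gripper": -1},{"dp": [0.04,0.5,0],"delta_rot": [0,0,0],"gripper": -1},{"dp": [0.04,0.9,0],"delta_rot": [0,0,0],"gripper": -1},{"dp": [0.04,0.9,0],"delta_rot": [0,0,0],"gripper": -1},{"dp": [0.04,0.9,0],"delta_rot": [0,0,0],"gripper": -1},{"dp": [0.04,0.9,0],"delta_rot": [0,0,0],"gripper": -1},{"dp": [0.04,0.5,0],"delta_rot": [0,0,0],"gripper": -1},{"dp": [0.06,0.33,0],"delta_rot": [0,0,0],"gripper": -1},{"dp": [0,0,0],"delta_rot": [0,0,0],"gripper": -1},{"dp": [0,0,0],"delta_rot": [0,0,0],"gripper": -1}]}}

```text
clock: 11.42
eef_pos: [0.5049, 0.1265, 0.0842]
tcp_rot: [-3.141, -0.001, 0.0]
ft_force: [-0.8, 0.1, -1.5]
width: 0.384
grip_force: 34.3
```

```bash
python3 - <<'E'
from h import *
snap("wrist","w7");snap("side","s7");s=monitor.sense();print(s["eef_pos"],s["ft_force"],s["width"],s["grip_force"])
a=cv2.imread("pics/w7.png");b=cv2.imread("pics/s7.png")[100:210,235:345];b=cv2.resize(b,(350,350),interpolation=2)
o=np.zeros((420,800,3),np.uint8);o[:,:450]=a[:,60:510];o[:350,450:]=b;cv2.imwrite("pics/v8.png",o)
E
```

```text
[0.50486102 0.12660902 0.08417768] [ 0.42185967 -0.17886825 -1.72129845] 0.38351388477093257 34.33615836620447
```

View pics/v8.png

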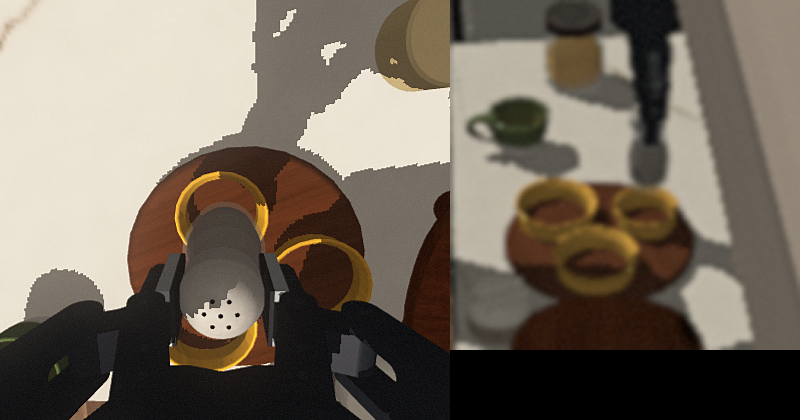

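v8 shows the shaker held upright, lined up with the narrow collar (ring and foot both at u≈282). Descend.

{"name": "jog_arm", "arguments": {"series": [{"dp": [0,0,0.5],"delta_rot": [0,0,0],"gripper": -1},{"dp": [0,0,0.5],"delta_rot": [0,0,0],"gripper": -1},{"dp": [0,0,0.3],"delta_rot": [0,0,0],"gripper": -1},{"dp": [0,0,0.2],"delta_rot": [0,0,0],"gripper": -1},{"dp": [0,0,0.1],"delta_rot": [0,0,0],"gripper": -1},{"dp": [0,0,0.05],"delta_rot": [0,0,0],"gripper": -1},{"dp": [0,0,0],"delta_rot": [0,0,0],"gripper": -1}]}}

```text
clock: 12.4
eef_pos: [0.505, 0.126, 0.0349]
tcp_rot: [-3.141, -0.0, -0.0]
ft_force: [0.2, 0.3, -1.5]
width: 0.383
grip_force: 34.3
```

{"name": "jog_arm", "arguments": {"series": [{"dp": [0,0,0.04],"delta_rot": [0,0,0],"gripper": -1},{"dp": [0,0,0.03],"delta_rot": [0,0,0],"gripper": -1},{"dp": [0,0,0],"delta_rot": [0,0,0],"gripper": -0.1},{"dp": [0,0,0],"delta_rot": [0,0,0],"gripper": 0.2},{"dp": [0,0,0],"delta_rot": [0,0,0],"gripper": 0.5},{"dp": [0,0,0],"delta_rot": [0,0,0],"gripper": 0.5},{"dp": [0,0,-0.7],"delta_rot": [0,0,0],"gripper": 0.5},{"dp": [0,0,-1],"delta_rot": [0,0,0],"gripper": 0.5},{"dp": [0,0,-1],"delta_rot": [0,0,0],"gripper": 0.5},{"dp": [0,0,-1],"delta_rot": [0,0,0],"gripper": 1},{"dp": [0,0,0],"delta_rot": [0,0,0],"gripper": 1}]}}

```text
clock: 13.78
eef_pos: [0.506, 0.1262, 0.1458]
tcp_rot: [-3.141, -0.001, -0.006]
ft_force: [-0.3, 0.1, -0.8]
width: 1.001
grip_force: 0.0
```

```bash
python3 - <<'E'
from h import *
snap("wrist","w8");s=monitor.sense();print(s["eef_pos"],s["ft_force"])
for z in(.09,.104):print(proj("w8",(.505,.126,z)),proj("w8",(.522,.126,z-.02)))
g=cv2.imread("pics/w8.png");cv2.imwrite("pics/v9.png",g)
E
```

```text
[0.50528674 0.12607512 0.1441868 ] [-0.12835394  0.74226054 -0.4816518 ]
(np.float64(281.0988141067408), np.float64(215.65097476336447)) (np.float64(281.1675547812022), np.float64(186.4875621618978))
(np.float64(281.0474653156255), np.float64(221.56483797177634)) (np.float64(281.12311709348677), np.float64(190.4275928536438))
```

View pics/v9.png

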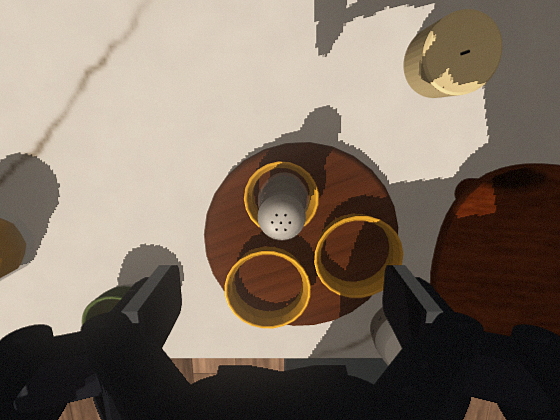

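v9 shows the shaker standing centred in the narrow collar (281,215); fingers clear.

{"name": "jog_arm", "arguments": {"series": [{"dp": [-0.6,-0.9,-0.31],"delta_rot": [0,0,0],"gripper": 1},{"dp": [-0.67,-0.98,-0.31],"delta_rot": [0,0,0],"gripper": 1},{"dp": [-0.67,-0.98,-0.31],"delta_rot": [0,0,0],"gripper": 1},{"dp": [-0.67,-0.98,-0.31],"delta_rot": [0,0,0],"gripper": 1},{"dp": [-0.67,-0.98,-0.31],"delta_rot": [0,0,0],"gripper": 1},{"dp": [-0.67,-0.98,-0.31],"delta_rot": [0,0,0],"gripper": 1},{"dp": [0,0,0],"delta_rot": [0,0,0],"gripper": 1},{"dp": [0,0,0],"delta_rot": [0,0,0],"gripper": 1}]}}

```text
clock: 14.82
eef_pos: [0.3863, 0.2997, 0.1985]
tcp_rot: [3.141, 0.001, -0.002]
ft_force: [0.4, 0.0, -0.0]
width: 1.0
grip_force: 0.0
```

```bash
cat >> h.py <<'E'
def blob(n,lo,hi,roi=None):
    g=cv2.cvtColor(cv2.imread(f"pics/{n}.png"),cv2.COLOR_BGR2HSV);m=cv2.inRange(g,np.array(lo),np.array(hi))
    if roi:
        k=np.zeros_like(m);x0,y0,x1,y1=roi;k[y0:y1,x0:x1]=255;m&=k
    c,_=cv2.findContours(cv2.morphologyEx(m,cv2.MORPH_CLOSE,np.ones((5,5))),cv2.RETR_EXTERNAL,cv2.CHAIN_APPROX_NONE)
    return m,sorted(c,key=cv2.contourArea)[::-1][:4]
E
python3 - <<'E'
from h import *
snap("wrist","w9");s=monitor.sense();print(s["eef_pos"])
cc=["w3","w4","w9"]
for n in cc:
    m,c=blob(n,(30,60,20),(60,255,200))
    for k in c[:2]:
        if cv2.contourArea(k)>300: print(n,"green",cv2.boundingRect(k))
    m,c=blob(n,(0,0,0),(180,120,70),(0,0,560,255))
    for k in c[:3]:
        if cv2.contourArea(k)>800: print(n,"dark",cv2.boundingRect(k),cv2.fitEllipse(k))
cv2.imwrite("pics/v10.png",cv2.imread("pics/w9.png"))
E
```

```text
[0.38648361 0.29941844 0.19856385]
w3 green (120, 198, 53, 63)
w3 dark (0, 147, 44, 57) ((18.885251998901367, 176.03057861328125), (46.10028076171875, 59.99383544921875), 170.969482421875)
w4 green (238, 199, 50, 62)
w4 dark (0, 0, 114, 255) ((48.061546325683594, 152.3225555419922), (104.69129180908203, 334.45751953125), 174.23536682128906)
w4 dark (116, 147, 60, 57) ((145.67027282714844, 174.82730102539062), (55.53571701049805, 60.275814056396484), 116.91434478759766)
w4 dark (240, 198, 45, 51) ((262.1888427734375, 222.5146942138672), (42.37791442871094, 48.112430572509766), 16.55289649963379)
w9 green (270, 155, 64, 82)
w9 dark (0, 0, 111, 255) ((47.44342041015625, 139.97781372070312), (108.75581359863281, 312.33612060546875), 176.4463653564453)
w9 dark (111, 76, 81, 80) ((151.4066925048828, 115.64435577392578), (75.91899871826172, 83.12332916259766), 131.3459930419922)
w9 dark (273, 167, 58, 62) ((299.9739685058594, 194.73789978027344), (47.83833694458008, 60.34202575683594), 120.01429748535156)
```

View pics/v10.png

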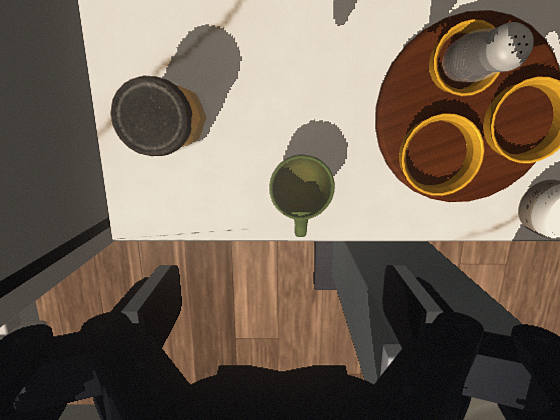

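v10 shows the cup rim centred at (302,187), handle straight at the robot, and the honey lid at (151,116).

```bash
python3 - <<'E'
from h import *
for z in (.042,.048): print("cup",atz("w9",302,187,z),atz("w4",262.5,223,z),atz("w3",146,223,z))
print(tri(("w9",302,187),("w3",146,223),("w4",262.5,223)))
for z in (.08,.086): print("honey",atz("w9",151,116,z),atz("w4",145.7,174.8,z))
print(tri(("w9",151,116),("w4",145.7,174.8)))
print("handle", atz("w9",301,228,.03))
E
```

```text
cup [0.3845806  0.27876638 0.042     ] [0.38419188 0.27982684 0.042     ] [0.3841311  0.27897692 0.042     ]
cup [0.38584665 0.27913456 0.048     ] [0.38613061 0.27947089 0.048     ] [0.3860717  0.27646609 0.048     ]
(array([0.3843, 0.2792, 0.0421]), array([0.0005, 0.0003, 0.0006]))
honey [0.45276588 0.40786644 0.08      ] [0.45304959 0.40715528 0.08      ]
honey [0.45280596 0.40565159 0.086     ] [0.454088  0.4047373 0.086    ]
(array([0.4527, 0.4084, 0.0777]), array([0.0003, 0.0003]))
handle [0.33745778 0.27832788 0.03      ]
```

{"name": "jog_arm", "arguments": {"series": [{"dp": [-0.05,0.34,0.5],"delta_rot": [0,0,0],"gripper": 1},{"dp": [0,0.34,0.7],"delta_rot": [0,0,0],"gripper": 1},{"dp": [0,0,1],"delta_rot": [0,0,0],"gripper": 1},{"dp": [0,0,1],"delta_rot": [0,0,0],"gripper": 1},{"dp": [0,0,1],"delta_rot": [0,0,0],"gripper": 1},{"dp": [0,0,1],"delta_rot": [0,0,0],"gripper": 1},{"dp": [0,0,0.8],"delta_rot": [0,0,0],"gripper": 1},{"dp": [0,0,0.6],"delta_rot": [0,0,0],"gripper": 1},{"dp": [0,0,0.4],"delta_rot": [0,0,0],"gripper": 1},{"dp": [0,0,0.3],"delta_rot": [0,0,0],"gripper": 1},{"dp": [0,0,0.2],"delta_rot": [0,0,0],"gripper": 1},{"dp": [0,0,0],"delta_rot": [0,0,0],"gripper": 1}]}}

```text
clock: 16.38
eef_pos: [0.3849, 0.2795, -0.0257]
tcp_rot: [-3.142, -0.0, 0.0]
ft_force: [0.1, -0.2, 0.2]
width: 1.001
grip_force: 0.0
```

{"name": "jog_arm", "arguments": {"series": [{"dp": [0,0,0],"delta_rot": [0,0,0],"gripper": 0.7},{"dp": [0,0,0],"delta_rot": [0,0,0],"gripper": 0.5},{"dp": [0,0,0],"delta_rot": [0,0,0],"gripper": 0.3},{"dp": [0,0,0],"delta_rot": [0,0,0],"gripper": 0},{"dp": [0,0,0],"delta_rot": [0,0,0],"gripper": 0},{"dp": [0,0,-0.3],"delta_rot": [0,0,0],"gripper": 0},{"dp": [0,0,-0.7],"delta_rot": [0,0,0],"gripper": 0},{"dp": [0,0,-1],"delta_rot": [0,0,0],"gripper": 0},{"dp": [0,0,-1],"delta_rot": [0,0,0],"gripper": 0},{"dp": [0,0,-1],"delta_rot": [0,0,0],"gripper": 0},{"dp": [0,0,0],"delta_rot": [0,0,0],"gripper": 0}], "force": 25}}

```text
clock: 17.75
eef_pos: [0.3859, 0.2801, 0.097]
tcp_rot: [-3.14, -0.001, -0.006]
ft_force: [0.4, -0.6, -1.3]
width: 0.718
grip_force: 27.8
```

```bash
python3 - <<'E'
from h import *
snap("wrist","w10");s=monitor.sense();print(s["eef_pos"],s["ft_force"],s["width"])
m,c=blob("w10",(30,60,20),(60,255,200))
for k in c[:3]: print("green",cv2.boundingRect(k),cv2.contourArea(k))
for z in(.0,.03): print(proj("w10",(.385,.279,z)))
# board centre via w1,w2,w3 dark red
for n in("w2","w3"):
    m,c=blob(n,(0,90,20),(15,255,200),(132,90,300,260) if n=="w2" else (365,90,540,260))
    k=c[0];M=cv2.moments(k);print(n,cv2.boundingRect(k),M["m10"]/M["m00"],M["m01"]/M["m00"])
E
```

```text
[0.38518476 0.27980751 0.0954112 ] [ 0.11807204 -0.19727926 -1.95518471] 0.7170712265013806
green (184, 219, 193, 155) 21754.0
green (151, 398, 16, 6) 21.5
green (90, 85, 6, 7) 9.5
(np.float64(282.5819772551892), np.float64(201.4049626201976))
(np.float64(282.59184032398423), np.float64(211.2378574821349))
w2 (137, 100, 143, 142) 207.4259761954479 170.0559416917738
w3 (376, 100, 149, 142) 449.2570693584514 170.14158279292232
```

{"name": "jog_arm", "arguments": {"series": [{"dp": [0.06,0.5,0],"delta_rot": [0,0,0],"gripper": 0},{"dp": [0.06,0.9,0],"delta_rot": [0,0,0],"gripper": 0},{"dp": [0.06,1,0],"delta_rot": [0,0,0],"gripper": 0},{"dp": [0.06,1,0],"delta_rot": [0,0,0],"gripper": 0},{"dp": [0.06,1,0],"delta_rot": [0,0,0],"gripper": 0},{"dp": [0.06,1,0],"delta_rot": [0,0,0],"gripper": 0},{"dp": [0.06,1,0],"delta_rot": [0,0,0],"gripper": 0},{"dp": [0.06,1,0],"delta_rot": [0,0,0],"gripper": 0},{"dp": [0.06,1,0],"delta_rot": [0,0,0],"gripper": 0},{"dp": [0.06,1,0],"delta_rot": [0,0,0],"gripper": 0},{"dp": [0.06,1,0],"delta_rot": [0,0,0],"gripper": 0},{"dp": [0.06,0.9,0],"delta_rot": [0,0,0],"gripper": 0},{"dp": [0.06,0.7,0],"delta_rot": [0,0,0],"gripper": 0},{"dp": [0.06,0.5,0],"delta_rot": [0,0,0],"gripper": 0},{"dp": [0,0.3,0],"delta_rot": [0,0,0],"gripper": 0},{"dp": [0,0,0.5],"delta_rot": [0,0,0],"gripper": 0},{"dp": [0,0,0.8],"delta_rot": [0,0,0],"gripper": 0},{"dp": [0,0,0.7],"delta_rot": [0,0,0],"gripper": 0},{"dp": [0,0,0.3],"delta_rot": [0,0,0],"gripper": 0},{"dp": [0,0,0],"delta_rot": [0,0,0],"gripper": 0}]}}

```text
clock: 20.3
eef_pos: [0.4098, -0.1039, 0.0249]
tcp_rot: [-3.141, -0.001, 0.002]
ft_force: [0.5, 0.7, -1.6]
width: 0.716
grip_force: 27.8
```

```bash
python3 - <<'E'
from h import *
snap("wrist","w11");s=monitor.sense();print(s["eef_pos"],s["ft_force"],s["width"],s["clock"])
a=cv2.imread("pics/w11.png")
m,c=blob("w11",(0,90,20),(15,255,200),(150,60,420,260))
for k in c[:2]: print(cv2.boundingRect(k))
for p in [(.4515+.087,-.104,.042),(.4515,-.017,.042),(.4515,-.191,.042)]: print(np.round(proj("w11",p)))
E
```

```text
[ 0.41026927 -0.10417168  0.02551522] [-0.47240982 -0.18430552 -1.74134018] 0.7183443341496034 20.35
(150, 60, 270, 200)
[281. -43.]
[ 96. 173.]
[466. 173.]
```

{"name": "jog_arm", "arguments": {"series": [{"dp": [0,0,0.15],"delta_rot": [0,0,0],"gripper": 0},{"dp": [0,0,0.1],"delta_rot": [0,0,0],"gripper": 0},{"dp": [0,0,0],"delta_rot": [0,0,0],"gripper": 0}]}}

```text
clock: 20.72
eef_pos: [0.4102, -0.1044, 0.0178]
tcp_rot: [-3.141, -0.0, 0.0]
ft_force: [-0.4, 0.9, -0.9]
width: 0.721
grip_force: 27.8
```

{"name": "jog_arm", "arguments": {"series": [{"dp": [0,0,0.05],"delta_rot": [0,0,0],"gripper": 0},{"dp": [0,0,0.03],"delta_rot": [0,0,0],"gripper": 0},{"dp": [0,0,0],"delta_rot": [0,0,0],"gripper": 0}]}}

```text
clock: 21.1
eef_pos: [0.411, -0.1046, 0.0168]
tcp_rot: [3.141, 0.001, 0.003]
ft_force: [-3.9, 4.6, 20.5]
width: 0.722
grip_force: 28.4
```

{"name": "jog_arm", "arguments": {"series": [{"dp": [0,0,0],"delta_rot": [0,0,0],"gripper": 0.6},{"dp": [0,0,0],"delta_rot": [0,0,0],"gripper": 0.8},{"dp": [0,0,0],"delta_rot": [0,0,0],"gripper": 1},{"dp": [0,0,0],"delta_rot": [0,0,0],"gripper": 1},{"dp": [0,0,-0.5],"delta_rot": [0,0,0],"gripper": 1},{"dp": [0,0,-1],"delta_rot": [0,0,0],"gripper": 1},{"dp": [0,0,-1],"delta_rot": [0,0,0],"gripper": 1},{"dp": [0,0,-1],"delta_rot": [0,0,0],"gripper": 1},{"dp": [0,0,-1],"delta_rot": [0,0,0],"gripper": 1},{"dp": [0,0,-1],"delta_rot": [0,0,0],"gripper": 1},{"dp": [0,0,0],"delta_rot": [0,0,0],"gripper": 1}]}}

```text
clock: 22.48
eef_pos: [0.411, -0.1047, 0.1834]
tcp_rot: [3.14, 0.001, 0.006]
ft_force: [0.2, 0.4, -0.4]
width: 1.0
grip_force: 0.0
```

```bash
python3 - <<'E'
from h import *
snap("wrist","w12");s=monitor.sense();print(s["eef_pos"],s["ft_force"],s["width"],s["clock"])
m,c=blob("w12",(30,60,20),(60,255,200))
for k in c[:2]: print("green",cv2.boundingRect(k),cv2.contourArea(k))
print(proj("w12",(.41,-.104,.09)),proj("w12",(.41+.0315,-.104,.09)))
a=cv2.cvtColor(cv2.imread("pics/w12.png"),cv2.COLOR_BGR2HSV)
for v in (60,100,130): r=a[v];print(v,[u for u in range(2,558) if (r[u,1]>110)!=(r[u-1,1]>110)], atz("w12",0,v,.042)[:2])
col=a[:,281];print([v for v in range(2,300) if (col[v,1]>110)!=(col[v-1,1]>110)])
E
```

```text
[ 0.41048942 -0.10453127  0.18185074] [-0.21672728  0.81574545 -0.90025277] 0.997003797053923 22.525
green (243, 163, 77, 96) 4788.5
green (170, 308, 2, 3) 0.5
(np.float64(279.8617538091329), np.float64(202.65053486061444)) (np.float64(279.8285894344169), np.float64(164.08576384177917))
60 [13, 17, 120, 222, 224, 225, 227, 229, 231, 232, 330] [0.5244248  0.13704319]
100 [57, 155, 191, 370, 431, 458, 480, 481] [0.49163705 0.14430982]
130 [165, 186, 374, 434, 460, 461, 462, 552] [0.46572352 0.15005294]
[51, 166, 167, 169, 170, 174, 175, 176, 177, 184, 185, 189, 190, 201, 202, 203, 205, 210, 211, 215, 216, 218, 221, 228, 235, 236, 258, 259]
```

{"name": "jog_arm", "arguments": {"series": [{"dp": [0.07,-0.55,0],"delta_rot": [0,0,0],"gripper": 1},{"dp": [0.075,-1,0],"delta_rot": [0,0,0],"gripper": 1},{"dp": [0.075,-1,0],"delta_rot": [0,0,0],"gripper": 1},{"dp": [0.075,-1,0],"delta_rot": [0,0,0],"gripper": 1},{"dp": [0.075,-1,0],"delta_rot": [0,0,0],"gripper": 1},{"dp": [0.075,-1,0],"delta_rot": [0,0,0],"gripper": 1},{"dp": [0.075,-1,0],"delta_rot": [0,0,0],"gripper": 1},{"dp": [0.075,-1,0],"delta_rot": [0,0,0],"gripper": 1},{"dp": [0.075,-1,0],"delta_rot": [0,0,0],"gripper": 1},{"dp": [0.075,-1,0],"delta_rot": [0,0,0],"gripper": 1},{"dp": [0.075,-1,0],"delta_rot": [0,0,0],"gripper": 1},{"dp": [0.075,-1,0],"delta_rot": [0,0,0],"gripper": 1},{"dp": [0.075,-1,0],"delta_rot": [0,0,0],"gripper": 1},{"dp": [0.075,-1,0],"delta_rot": [0,0,0],"gripper": 1},{"dp": [0.075,-1,0],"delta_rot": [0,0,0],"gripper": 1},{"dp": [0.075,-1,0],"delta_rot": [0,0,0],"gripper": 1},{"dp": [0.075,-1,0],"delta_rot": [0,0,0],"gripper": 1},{"dp": [0.075,-0.5,0],"delta_rot": [0,0,0],"gripper": 1},{"dp": [0.075,0,0],"delta_rot": [0,0,0],"gripper": 1},{"dp": [0,0,0],"delta_rot": [0,0,0],"gripper": 1}]}}

```text
clock: 25.02
eef_pos: [0.4528, 0.4062, 0.1804]
tcp_rot: [3.141, -0.0, -0.0]
ft_force: [-0.7, 0.5, -0.0]
width: 1.003
grip_force: 0.0
```

```bash
python3 - <<'E'
from h import *
snap("wrist","w13");s=monitor.sense();print(s["eef_pos"],s["tcp_rot"],s["qpos"])
print(proj("w13",(.453,.407,.086)))
m,c=blob("w13",(0,0,0),(180,120,70),(180,100,380,258))
for k in c[:3]: print(cv2.boundingRect(k),cv2.fitEllipse(k) if len(k)>5 else 0)
E
```

```text
[0.45281315 0.40617967 0.18058929] [ 3.14145893e+00 -7.88785262e-04 -1.88470512e-04] [ 6.04594915e-01  2.25672266e-01  1.38165444e+00 -4.17086107e-05
  1.53444062e+00  2.17589494e+00]
(np.float64(279.9620155820582), np.float64(200.5004522334683))
(241, 160, 77, 77) ((279.1572265625, 198.2664337158203), (75.90013122558594, 76.12242126464844), 17.999500274658203)
(180, 100, 20, 158) ((188.7090301513672, 230.33172607421875), (16.81486701965332, 261.9195861816406), 177.97288513183594)
(273, 128, 6, 6) ((275.6656799316406, 130.30691528320312), (2.227958917617798, 6.101313591003418), 47.028079986572266)
```

{"name": "jog_arm", "arguments": {"series": [{"dp": [0.05,-0.03,0.7],"delta_rot": [0,0,0],"gripper": 1},{"dp": [0,0,1],"delta_rot": [0,0,0],"gripper": 1},{"dp": [0,0,1],"delta_rot": [0,0,0],"gripper": 1},{"dp": [0,0,1],"delta_rot": [0,0,0],"gripper": 1},{"dp": [0,0,1],"delta_rot": [0,0,0],"gripper": 1},{"dp": [0,0,0.8],"delta_rot": [0,0,0],"gripper": 1},{"dp": [0,0,0.45],"delta_rot": [0,0,0],"gripper": 1},{"dp": [0,0,0],"delta_rot": [0,0,0],"gripper": 0.8},{"dp": [0,0,0],"delta_rot": [0,0,0],"gripper": 0.6},{"dp": [0,0,0],"delta_rot": [0,0,0],"gripper": 0.4},{"dp": [0,0,0],"delta_rot": [0,0,0],"gripper": 0},{"dp": [0,0,0],"delta_rot": [0,0,0],"gripper": 0}], "force": 45}}

```text
clock: 26.58
eef_pos: [0.4547, 0.4084, 0.0039]
tcp_rot: [-3.14, -0.001, -0.003]
ft_force: [-3.1, -2.6, 10.6]
width: 0.772
grip_force: 47.5
```

{"name": "jog_arm", "arguments": {"series": [{"dp": [0,0,-0.3],"delta_rot": [0,0,0],"gripper": 0},{"dp": [0,0,-0.7],"delta_rot": [0,0,0],"gripper": 0},{"dp": [0,0,-1],"delta_rot": [0,0,0],"gripper": 0},{"dp": [0,0,-1],"delta_rot": [0,0,0],"gripper": 0},{"dp": [0,0,-0.8],"delta_rot": [0,0,0],"gripper": 0},{"dp": [0,0.3,-0.4],"delta_rot": [0,0,0],"gripper": 0},{"dp": [0,0.6,0],"delta_rot": [0,0,0],"gripper": 0},{"dp": [0,0.8,0],"delta_rot": [0,0,0],"gripper": 0},{"dp": [0,1,0],"delta_rot": [0,0,0],"gripper": 0},{"dp": [0,1,0],"delta_rot": [0,0,0],"gripper": 0},{"dp": [0,1,0],"delta_rot": [0,0,0],"gripper": 0},{"dp": [0,1,0],"delta_rot": [0,0,0],"gripper": 0},{"dp": [0,1,0],"delta_rot": [0,0,0],"gripper": 0},{"dp": [0,1,0],"delta_rot": [0,0,0],"gripper": 0},{"dp": [0,1,0],"delta_rot": [0,0,0],"gripper": 0},{"dp": [0,1,0],"delta_rot": [0,0,0],"gripper": 0},{"dp": [0,1,0],"delta_rot": [0,0,0],"gripper": 0},{"dp": [0,1,0],"delta_rot": [0,0,0],"gripper": 0},{"dp": [0,1,0],"delta_rot": [0,0,0],"gripper": 0},{"dp": [0,1,0],"delta_rot": [0,0,0],"gripper": 0}]}}

```text
clock: 29.08
eef_pos: [0.4529, -0.0049, 0.1271]
tcp_rot: [-3.141, 0.001, 0.002]
ft_force: [0.4, -0.3, -2.1]
width: 0.768
grip_force: 50.8
```

{"name": "jog_arm", "arguments": {"series": [{"dp": [0.3,0.9,0],"delta_rot": [0,0,0],"gripper": 0},{"dp": [0.4,0.9,0],"delta_rot": [0,0,0],"gripper": 0},{"dp": [0.35,0.8,0],"delta_rot": [0,0,0],"gripper": 0},{"dp": [0.1,0.5,0],"delta_rot": [0,0,0],"gripper": 0},{"dp": [0,0.25,0],"delta_rot": [0,0,0],"gripper": 0},{"dp": [0,0,0.6],"delta_rot": [0,0,0],"gripper": 0},{"dp": [0,0,0.8],"delta_rot": [0,0,0],"gripper": 0},{"dp": [0,0,0.7],"delta_rot": [0,0,0],"gripper": 0},{"dp": [0,0,0.35],"delta_rot": [0,0,0],"gripper": 0},{"dp": [0,0,0],"delta_rot": [0,0,0],"gripper": 0},{"dp": [0,0,0],"delta_rot": [0,0,0],"gripper": 0}]}}

```text
clock: 30.45
eef_pos: [0.4891, -0.1034, 0.0551]
tcp_rot: [3.141, 0.001, 0.001]
ft_force: [0.1, 0.8, -3.2]
width: 0.77
grip_force: 50.9
```

{"name": "jog_arm", "arguments": {"series": [{"dp": [0,0,0.15],"delta_rot": [0,0,0],"gripper": 0},{"dp": [0,0,0.08],"delta_rot": [0,0,0],"gripper": 0},{"dp": [0,0,0.05],"delta_rot": [0,0,0],"gripper": 0},{"dp": [0,0,0],"delta_rot": [0,0,0],"gripper": 0}]}}

```text
clock: 30.95
eef_pos: [0.4888, -0.1035, 0.0461]
tcp_rot: [-3.142, -0.0, -0.0]
ft_force: [0.4, 0.1, -2.5]
width: 0.763
grip_force: 50.9
```

{"name": "jog_arm", "arguments": {"series": [{"dp": [0,0,0.05],"delta_rot": [0,0,0],"gripper": 0},{"dp": [0,0,0.04],"delta_rot": [0,0,0],"gripper": 0},{"dp": [0,0,0],"delta_rot": [0,0,0],"gripper": 0}]}}

```text
clock: 31.32
eef_pos: [0.4897, -0.1037, 0.0458]
tcp_rot: [3.141, 0.001, 0.004]
ft_force: [-10.8, 4.3, 34.4]
width: 0.768
grip_force: 54.2
```

{"name": "jog_arm", "arguments": {"series": [{"dp": [0,0,0],"delta_rot": [0,0,0],"gripper": 0.7},{"dp": [0,0,0],"delta_rot": [0,0,0],"gripper": 0.9},{"dp": [0,0,0],"delta_rot": [0,0,0],"gripper": 1},{"dp": [0,0,0],"delta_rot": [0,0,0],"gripper": 1},{"dp": [0,0,-0.5],"delta_rot": [0,0,0],"gripper": 1},{"dp": [0,0,-1],"delta_rot": [0,0,0],"gripper": 1},{"dp": [0,0,-1],"delta_rot": [0,0,0],"gripper": 1},{"dp": [0,0,-1],"delta_rot": [0,0,0],"gripper": 1},{"dp": [0,0,-1],"delta_rot": [0,0,0],"gripper": 1},{"dp": [0,0,-1],"delta_rot": [0,0,0],"gripper": 1},{"dp": [0,0,-0.5],"delta_rot": [0,0,0],"gripper": 1},{"dp": [-0.6,0.9,0],"delta_rot": [0,0,0],"gripper": 1},{"dp": [-0.6,0.9,0],"delta_rot": [0,0,0],"gripper": 1},{"dp": [-0.6,0.9,0],"delta_rot": [0,0,0],"gripper": 1},{"dp": [-0.6,0.9,0],"delta_rot": [0,0,0],"gripper": 1},{"dp": [-0.6,0.9,0],"delta_rot": [0,0,0],"gripper": 1},{"dp": [-0.6,0.9,0],"delta_rot": [0,0,0],"gripper": 1},{"dp": [-0.4,0.8,0],"delta_rot": [0,0,0],"gripper": 1},{"dp": [0,0,0],"delta_rot": [0,0,0],"gripper": 1},{"dp": [0,0,0],"delta_rot": [0,0,0],"gripper": 1}]}}

```text
clock: 33.83
eef_pos: [0.369, -0.2891, 0.2233]
tcp_rot: [-3.141, -0.0, 0.0]
ft_force: [0.5, 0.1, 0.1]
width: 1.003
grip_force: 0.0
```

```bash
python3 - <<'E'
from h import *
snap("wrist","w14");snap("side","s14");s=monitor.sense();print(s["eef_pos"],s["tcp_rot"],s["clock"])
b=cv2.imread("pics/s14.png")[170:330,220:340];b=cv2.resize(b,(300,400),interpolation=2)
o=np.zeros((420,800,3),np.uint8);o[:,:500]=cv2.imread("pics/w14.png")[:,:500];o[:400,500:]=b;cv2.imwrite("pics/v11.png",o)
E
```

```text
[ 0.36920482 -0.28886238  0.22341157] [-3.14134750e+00 -1.74022645e-03 -9.83106685e-05] 33.925
```

View pics/v11.png

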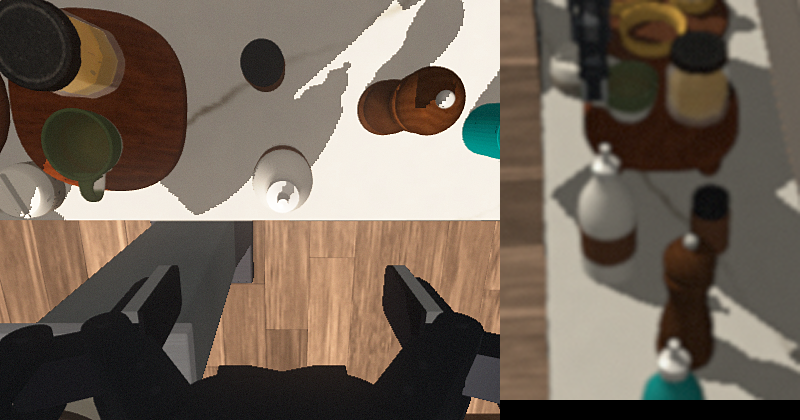

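v11 shows cup and jar both standing on the board; bottle's neck ring at (283,195), mill knob at (446,99), amber jar untouched.

```bash
python3 - <<'E'
from h import *
for z in(.135,.145,.155): print(z,atz("w14",282.5,195,z))
# body: bottom front edge (z~0.06 widest) top v=146
for z in(.08,.05): print("front edge",atz("w14",283,146,z)[:2], "minus .029")
for z in(.15,.16): print("mill",atz("w14",446,99,z),atz("w1",345,194,z),atz("w2",509,195,z))
print(tri(("w14",446,99),("w1",345,194),("w2",509,195)))
print("mill foot",atz("w14",381,107,.02))
E
```

```text
0.135 [ 0.37523686 -0.29028172  0.135     ]
0.145 [ 0.37758287 -0.29026528  0.145     ]
0.155 [ 0.37992888 -0.29024884  0.155     ]
front edge [ 0.40882048 -0.29078799] minus .029
front edge [ 0.40614908 -0.29087638] minus .029
mill [ 0.44736022 -0.40395685  0.15      ] [ 0.44689176 -0.40234659  0.15      ] [ 0.44577159 -0.40489756  0.15      ]
mill [ 0.4469552  -0.39938106  0.16      ] [ 0.4492091  -0.40044498  0.16      ] [ 0.44811689 -0.39805366  0.16      ]
(array([ 0.4473, -0.4017,  0.1546]), array([0.0002, 0.0006, 0.0005]))
mill foot [ 0.44449905 -0.39529888  0.02      ]
```

{"name": "jog_arm", "arguments": {"series": [{"dp": [0.3,0.04,0.3],"delta_rot": [0,0,0],"gripper": 1},{"dp": [0,0,1],"delta_rot": [0,0,0],"gripper": 1},{"dp": [0,0,1],"delta_rot": [0,0,0],"gripper": 1},{"dp": [0,0,1],"delta_rot": [0,0,0],"gripper": 1},{"dp": [0,0,0.8],"delta_rot": [0,0,0],"gripper": 1},{"dp": [0,0,0.5],"delta_rot": [0,0,0],"gripper": 0.6},{"dp": [0,0,0],"delta_rot": [0,0,0],"gripper": 0.1},{"dp": [0,0,0],"delta_rot": [0,0,0],"gripper": -0.2},{"dp": [0,0,0],"delta_rot": [0,0,0],"gripper": -0.4},{"dp": [0,0,0],"delta_rot": [0,0,0],"gripper": -0.7},{"dp": [0,0,0],"delta_rot": [0,0,0],"gripper": -1},{"dp": [0,0,0],"delta_rot": [0,0,0],"gripper": -1}], "force": 60}}

```text
clock: 35.42
eef_pos: [0.3783, -0.291, 0.0866]
tcp_rot: [3.141, 0.0, 0.002]
ft_force: [-0.4, 2.3, 7.0]
width: 0.324
grip_force: 56.0
```

{"name": "jog_arm", "arguments": {"series": [{"dp": [0,0,-0.3],"delta_rot": [0,0,0],"gripper": -1},{"dp": [0,0,-0.8],"delta_rot": [0,0,0],"gripper": -1},{"dp": [0,0,-1],"delta_rot": [0,0,0],"gripper": -1},{"dp": [0,0,-1],"delta_rot": [0,0,0],"gripper": -1},{"dp": [0,0,-1],"delta_rot": [0,0,0],"gripper": -1},{"dp": [0,-0.3,-0.8],"delta_rot": [0,0,0],"gripper": -1},{"dp": [0,-0.6,0],"delta_rot": [0,0,0],"gripper": -1},{"dp": [0,-0.8,0],"delta_rot": [0,0,0],"gripper": -1},{"dp": [0,-1,0],"delta_rot": [0,0,0],"gripper": -1},{"dp": [0.15,-1,0],"delta_rot": [0,0,0],"gripper": -1},{"dp": [0.15,-1,0],"delta_rot": [0,0,0],"gripper": -1},{"dp": [0.15,-1,0],"delta_rot": [0,0,0],"gripper": -1},{"dp": [0.15,-1,0],"delta_rot": [0,0,0],"gripper": -1},{"dp": [0.15,-1,0],"delta_rot": [0,0,0],"gripper": -1},{"dp": [0.15,-1,0],"delta_rot": [0,0,0],"gripper": -1},{"dp": [0.15,-1,0],"delta_rot": [0,0,0],"gripper": -1},{"dp": [0.15,-1,0],"delta_rot": [0,0,0],"gripper": -1},{"dp": [0.07,-1,0],"delta_rot": [0,0,0],"gripper": -1},{"dp": [0,-0.8,0],"delta_rot": [0,0,0],"gripper": -1},{"dp": [0,-0.6,0],"delta_rot": [0,0,0],"gripper": -1}]}}

```text
clock: 37.92
eef_pos: [0.4148, 0.1038, 0.2313]
tcp_rot: [-3.141, -0.002, 0.002]
ft_force: [0.5, -0.9, -4.6]
width: 0.322
grip_force: 55.1
```

{"name": "jog_arm", "arguments": {"series": [{"dp": [0,-0.6,0],"delta_rot": [0,0,0],"gripper": -1},{"dp": [0,-0.4,0.5],"delta_rot": [0,0,0],"gripper": -1},{"dp": [0,-0.2,0.8],"delta_rot": [0,0,0],"gripper": -1},{"dp": [0,0,0.8],"delta_rot": [0,0,0],"gripper": -1},{"dp": [0,0,0.5],"delta_rot": [0,0,0],"gripper": -1},{"dp": [0,0,0],"delta_rot": [0,0,0],"gripper": -1},{"dp": [0,0,0],"delta_rot": [0,0,0],"gripper": -1}]}}

```text
clock: 38.8
eef_pos: [0.4161, 0.1383, 0.155]
tcp_rot: [-3.141, -0.0, -0.001]
ft_force: [0.0, 0.2, -3.7]
width: 0.324
grip_force: 55.2
```

```bash
python3 - <<'E'
from h import *
snap("wrist","w15");snap("side","s15");s=monitor.sense();print(s["eef_pos"],s["tcp_rot"],s["clock"],s["ft_force"])
o=cv2.imread("pics/w15.png")
for r,p in ((26,(.5053,.1263)),(34,(.4495,.0557)),(34,(.4162,.1393))):
    for t in np.linspace(0,6.28,60):
        q=proj("w15",(p[0]+r/1e3*np.cos(t),p[1]+r/1e3*np.sin(t),.035)); cv2.circle(o,(int(q[0]),int(q[1])),0,(255,0,0),-1)
b=cv2.resize(cv2.imread("pics/s15.png")[90:210,225:345],(300,300),interpolation=2)
v=np.zeros((420,800,3),np.uint8);v[:,:500]=o[:,30:530];v[:300,500:]=b;cv2.imwrite("pics/v12.png",v)
E
```

```text
[0.41621931 0.13830146 0.15516996] [-3.14130766e+00 -2.17692297e-04 -1.87530274e-03] 38.9 [-0.0577475  -0.5423728  -3.12819896]
```

View pics/v12.png

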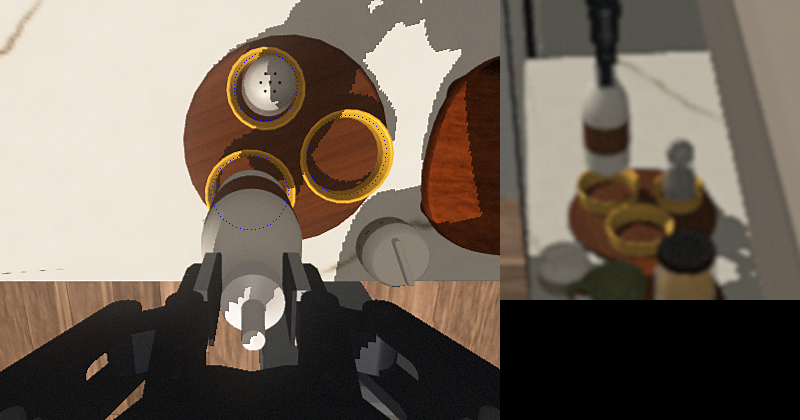

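v12 shows predicted bores coinciding with the collars and the bottle hanging over the left-rear wide one. Lower.

{"name": "jog_arm", "arguments": {"series": [{"dp": [0,0,0.4],"delta_rot": [0,0,0],"gripper": -1},{"dp": [0,0,0.4],"delta_rot": [0,0,0],"gripper": -1},{"dp": [0,0,0.25],"delta_rot": [0,0,0],"gripper": -1},{"dp": [0,0,0.25],"delta_rot": [0,0,0],"gripper": -1},{"dp": [0,0,0.2],"delta_rot": [0,0,0],"gripper": -1},{"dp": [0,0,0.15],"delta_rot": [0,0,0],"gripper": -1},{"dp": [0,0,0],"delta_rot": [0,0,0],"gripper": -1}]}}

```text
clock: 39.78
eef_pos: [0.4157, 0.1383, 0.1047]
tcp_rot: [-3.142, -0.001, 0.001]
ft_force: [0.4, -0.5, -4.9]
width: 0.323
grip_force: 55.1
```

{"name": "jog_arm", "arguments": {"series": [{"dp": [0,0,0.08],"delta_rot": [0,0,0],"gripper": -1},{"dp": [0,0,0.06],"delta_rot": [0,0,0],"gripper": -1},{"dp": [0,0,0],"delta_rot": [0,0,0],"gripper": -1}]}}

```text
clock: 40.15
eef_pos: [0.4158, 0.1383, 0.1007]
tcp_rot: [-3.141, -0.0, -0.0]
ft_force: [0.7, -0.6, -3.5]
width: 0.326
grip_force: 55.1
```

{"name": "jog_arm", "arguments": {"series": [{"dp": [0,0,0.05],"delta_rot": [0,0,0],"gripper": -1},{"dp": [0,0,0.03],"delta_rot": [0,0,0],"gripper": -1},{"dp": [0,0,0],"delta_rot": [0,0,0],"gripper": -1}]}}

```text
clock: 40.52
eef_pos: [0.4172, 0.1387, 0.1004]
tcp_rot: [-3.141, -0.001, -0.006]
ft_force: [-2.6, 1.7, 20.7]
width: 0.323
grip_force: 61.8
```

{"name": "jog_arm", "arguments": {"series": [{"dp": [0,0,0],"delta_rot": [0,0,0],"gripper": -0.2},{"dp": [0,0,0],"delta_rot": [0,0,0],"gripper": 0.1},{"dp": [0,0,0],"delta_rot": [0,0,0],"gripper": 0.3},{"dp": [0,0,0],"delta_rot": [0,0,0],"gripper": 0.3},{"dp": [0,0,-0.5],"delta_rot": [0,0,0],"gripper": 0.3},{"dp": [0,0,-1],"delta_rot": [0,0,0],"gripper": 0.3},{"dp": [0,0,-1],"delta_rot": [0,0,0],"gripper": 0.5},{"dp": [0,0,-1],"delta_rot": [0,0,0],"gripper": 1},{"dp": [0,0,-1],"delta_rot": [0,0,0],"gripper": 1},{"dp": [0.1,0.5,0],"delta_rot": [0,0,0],"gripper": 1},{"dp": [0.1,1,0],"delta_rot": [0,0,0],"gripper": 1},{"dp": [0.1,1,0],"delta_rot": [0,0,0],"gripper": 1},{"dp": [0.1,1,0],"delta_rot": [0,0,0],"gripper": 1},{"dp": [0.1,1,0],"delta_rot": [0,0,0],"gripper": 1},{"dp": [0.1,1,0],"delta_rot": [0,0,0],"gripper": 1},{"dp": [0.1,1,0],"delta_rot": [0,0,0],"gripper": 1},{"dp": [0.1,1,0],"delta_rot": [0,0,0],"gripper": 1},{"dp": [0.1,1,0],"delta_rot": [0,0,0],"gripper": 1},{"dp": [0.1,1,0],"delta_rot": [0,0,0],"gripper": 1}]}}

```text
clock: 42.9
eef_pos: [0.4455, -0.1481, 0.2332]
tcp_rot: [-3.141, 0.0, 0.001]
ft_force: [-0.1, 0.7, 0.1]
width: 1.002
grip_force: 0.0
```

{"name": "jog_arm", "arguments": {"series": [{"dp": [0,1,0],"delta_rot": [0,0,0],"gripper": 1},{"dp": [0,1,0],"delta_rot": [0,0,0],"gripper": 1},{"dp": [0,1,0],"delta_rot": [0,0,0],"gripper": 1},{"dp": [0,1,0],"delta_rot": [0,0,0],"gripper": 1},{"dp": [0,1,0],"delta_rot": [0,0,0],"gripper": 1},{"dp": [0,1,0],"delta_rot": [0,0,0],"gripper": 1},{"dp": [0,1,0],"delta_rot": [0,0,0],"gripper": 1},{"dp": [0,1,0],"delta_rot": [0,0,0],"gripper": 1},{"dp": [0,0.5,0],"delta_rot": [0,0,0],"gripper": 1},{"dp": [0,0,0],"delta_rot": [0,0,0],"gripper": 1},{"dp": [0,0,0],"delta_rot": [0,0,0],"gripper": 1}]}}

```text
clock: 44.28
eef_pos: [0.446, -0.4009, 0.2334]
tcp_rot: [-3.141, -0.001, -0.0]
ft_force: [0.1, -0.6, 0.1]
width: 0.999
grip_force: 0.0
```

```bash
python3 - <<'E'
from h import *
snap("wrist","w16");s=monitor.sense();print(s["eef_pos"],s["tcp_rot"],s["clock"],s["ft_force"])
print(proj("w16",(.4475,-.4015,.155)),proj("w16",(.4475,-.4015,.13)))
g=cv2.cvtColor(cv2.imread("pics/w16.png"),cv2.COLOR_BGR2HSV)[150:262,220:350]
m=cv2.inRange(g,(0,0,150),(180,70,255));print(np.argwhere(m).mean(0)+[150,220] if m.any() else 0, m.sum()/255)
m,c=blob("w16",(0,90,15),(15,255,200),(200,80,370,262))
for k in c[:2]: print(cv2.boundingRect(k),cv2.contourArea(k))
E
```

```text
[ 0.44609889 -0.4008286   0.23350303] [-3.14148002e+00 -1.57501357e-03 -2.12660796e-04] 44.325 [-0.34528328 -0.42758117 -0.19285358]
(np.float64(281.70903033605015), np.float64(203.97896175729662)) (np.float64(281.7266954482892), np.float64(196.44820652903448))
[216.47002902 288.90373261] 9993.0
(253, 152, 59, 75) 3273.0
```

{"name": "jog_arm", "arguments": {"series": [{"dp": [0.06,0.02,0.5],"delta_rot": [0,0,0],"gripper": 1},{"dp": [0,0,1],"delta_rot": [0,0,0],"gripper": 1},{"dp": [0,0,1],"delta_rot": [0,0,0],"gripper": 1},{"dp": [0,0,1],"delta_rot": [0,0,0],"gripper": 1},{"dp": [0,0,1],"delta_rot": [0,0,0],"gripper": 1},{"dp": [0,0,0.6],"delta_rot": [0,0,0],"gripper": 1},{"dp": [0,0,0.4],"delta_rot": [0,0,0],"gripper": 1},{"dp": [0,0,0],"delta_rot": [0,0,0],"gripper": 0.6},{"dp": [0,0,0],"delta_rot": [0,0,0],"gripper": 0.4},{"dp": [0,0,0],"delta_rot": [0,0,0],"gripper": 0.2},{"dp": [0,0,0],"delta_rot": [0,0,0],"gripper": 0},{"dp": [0,0,0],"delta_rot": [0,0,0],"gripper": -0.4},{"dp": [0,0,0],"delta_rot": [0,0,0],"gripper": -0.4}], "force": 40}}

```text
clock: 45.95
eef_pos: [0.4482, -0.4028, 0.0694]
tcp_rot: [3.14, 0.0, 0.002]
ft_force: [-1.0, -0.3, 5.7]
width: 0.548
grip_force: 40.7
```

{"name": "jog_arm", "arguments": {"series": [{"dp": [0,0,-0.2],"delta_rot": [0,0,0],"gripper": -0.4},{"dp": [0,0,-0.2],"delta_rot": [0,0,0],"gripper": -0.4},{"dp": [0,0,0],"delta_rot": [0,0,0],"gripper": -0.4},{"dp": [0,0,0],"delta_rot": [0,0,0],"gripper": -0.4}]}}

```text
clock: 46.45
eef_pos: [0.4477, -0.4022, 0.0801]
tcp_rot: [-3.141, -0.0, 0.0]
ft_force: [0.2, -0.3, -2.1]
width: 0.551
grip_force: 41.2
```

```bash
python3 - <<'E'
from h import *
snap("wrist","w17");snap("side","s17");s=monitor.sense();print(s["eef_pos"],s["ft_force"],s["width"],s["grip_force"])
b=cv2.resize(cv2.imread("pics/s17.png")[210:330,235:355],(380,380),interpolation=2)
v=np.zeros((420,800,3),np.uint8);v[:,:420]=cv2.imread("pics/w17.png")[:,70:490];v[:380,420:]=b;cv2.imwrite("pics/v13.png",v)
E
```

```text
[ 0.44773488 -0.40216927  0.08004162] [-0.29694829  0.00816065 -1.34740409] 0.552045298647254 41.21517712756031
```

View pics/v13.png

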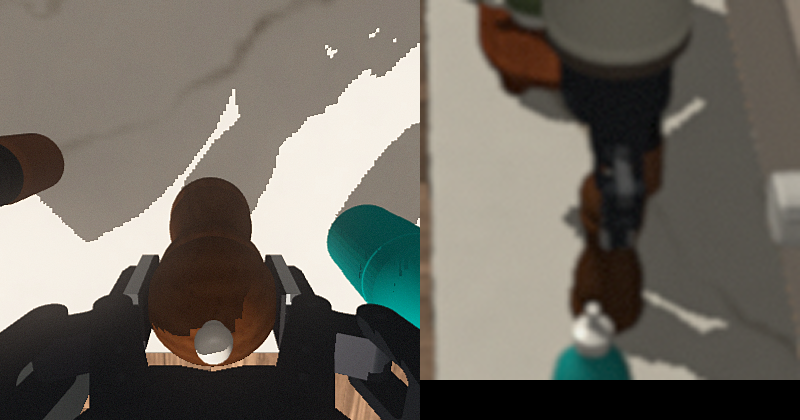

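v13 shows the mill lifted and held at its head, upright; the amber jar and look-alike untouched. I have now viewed 15 pictures, one over the limit, so no more viewing; I'll check numerically from here.

{"name": "jog_arm", "arguments": {"series": [{"dp": [0,0,-0.8],"delta_rot": [0,0,0],"gripper": -0.4},{"dp": [0,0,-1],"delta_rot": [0,0,0],"gripper": -0.4},{"dp": [0,0,-1],"delta_rot": [0,0,0],"gripper": -0.4},{"dp": [0,0,-1],"delta_rot": [0,0,0],"gripper": -0.4},{"dp": [0,-0.3,-0.8],"delta_rot": [0,0,0],"gripper": -0.4},{"dp": [0,-0.6,0],"delta_rot": [0,0,0],"gripper": -0.4},{"dp": [0,-0.8,0],"delta_rot": [0,0,0],"gripper": -0.4},{"dp": [0,-1,0],"delta_rot": [0,0,0],"gripper": -0.4},{"dp": [0,-1,0],"delta_rot": [0,0,0],"gripper": -0.4},{"dp": [0,-1,0],"delta_rot": [0,0,0],"gripper": -0.4},{"dp": [0,-1,0],"delta_rot": [0,0,0],"gripper": -0.4},{"dp": [0,-1,0],"delta_rot": [0,0,0],"gripper": -0.4},{"dp": [0,-1,0],"delta_rot": [0,0,0],"gripper": -0.4},{"dp": [0,-1,0],"delta_rot": [0,0,0],"gripper": -0.4},{"dp": [0,-1,0],"delta_rot": [0,0,0],"gripper": -0.4},{"dp": [0,-1,0],"delta_rot": [0,0,0],"gripper": -0.4},{"dp": [0,-1,0],"delta_rot": [0,0,0],"gripper": -0.4},{"dp": [0,-1,0],"delta_rot": [0,0,0],"gripper": -0.4},{"dp": [0,-1,0],"delta_rot": [0,0,0],"gripper": -0.4}]}}

```text
clock: 48.92
eef_pos: [0.4463, 0.0107, 0.217]
tcp_rot: [-3.141, -0.001, 0.002]
ft_force: [0.1, -0.0, -1.4]
width: 0.546
grip_force: 41.5
```

{"name": "jog_arm", "arguments": {"series": [{"dp": [0,-0.8,0],"delta_rot": [0,0,0],"gripper": -0.4},{"dp": [0.05,-0.5,0],"delta_rot": [0,0,0],"gripper": -0.4},{"dp": [0.03,-0.25,0],"delta_rot": [0,0,0],"gripper": -0.4},{"dp": [0,0,0.5],"delta_rot": [0,0,0],"gripper": -0.4},{"dp": [0,0,0.9],"delta_rot": [0,0,0],"gripper": -0.4},{"dp": [0,0,0.8],"delta_rot": [0,0,0],"gripper": -0.4},{"dp": [0,0,0.3],"delta_rot": [0,0,0],"gripper": -0.4},{"dp": [0,0,0],"delta_rot": [0,0,0],"gripper": -0.4},{"dp": [0,0,0],"delta_rot": [0,0,0],"gripper": -0.4}]}}

```text
clock: 50.05
eef_pos: [0.4505, 0.055, 0.1441]
tcp_rot: [-3.142, -0.0, -0.002]
ft_force: [0.3, -0.5, -1.0]
width: 0.549
grip_force: 41.5
```

```bash
python3 - <<'E'
from h import *
snap("wrist","w18");snap("side","s18");s=monitor.sense();print(s["eef_pos"],s["ft_force"],s["width"],s["grip_force"],s["clock"])
T=(.4495,.0557)
# brass ring of A collar: yellow pixels, compare with the model rim
g=cv2.cvtColor(cv2.imread("pics/w18.png"),cv2.COLOR_BGR2HSV)
m=cv2.inRange(g,(18,140,90),(32,255,255))
for nm,p in (("A",T),("narrow",(.5053,.1263))):
    q=proj("w18",(*p,.035));print(nm,np.round(q))
    for v in range(int(q[1])-60,int(q[1])+10,10):
        u=np.flatnonzero(m[max(v,0),int(q[0])-100:int(q[0])+100])+int(q[0])-100
        if len(u):print(v,u.min(),u.max(),len(u))
print("pred outer rim edges",[np.round(proj("w18",(T[0],T[1]+d,.035))) for d in(-.04,.04)])
E
```

```text
[0.45043482 0.0551381  0.14402633] [-0.10118505  0.40044124 -0.73777179] 0.5481571190573775 41.46744924137238 50.15
A [280. 198.]
137 228 233 4
147 226 230 5
157 217 301 34
167 180 314 38
177 239 321 13
187 236 325 11
197 197 326 21
narrow [194. 131.]
91 191 191 1
101 166 217 26
111 159 226 11
121 225 230 4
131 228 232 5
pred outer rim edges [array([327., 198.]), array([234., 198.])]
```

{"name": "jog_arm", "arguments": {"series": [{"dp": [0,0,0.4],"delta_rot": [0,0,0],"gripper": -0.4},{"dp": [0,0,0.4],"delta_rot": [0,0,0],"gripper": -0.4},{"dp": [0,0,0.3],"delta_rot": [0,0,0],"gripper": -0.4},{"dp": [0,0,0.25],"delta_rot": [0,0,0],"gripper": -0.4},{"dp": [0,0,0.2],"delta_rot": [0,0,0],"gripper": -0.4},{"dp": [0,0,0.2],"delta_rot": [0,0,0],"gripper": -0.4},{"dp": [0,0,0.1],"delta_rot": [0,0,0],"gripper": -0.4},{"dp": [0,0,0],"delta_rot": [0,0,0],"gripper": -0.4}]}}

```text
clock: 51.15
eef_pos: [0.45, 0.0552, 0.0877]
tcp_rot: [-3.141, -0.0, 0.0]
ft_force: [-0.2, -0.8, -0.7]
width: 0.545
grip_force: 41.5
```

{"name": "jog_arm", "arguments": {"series": [{"dp": [0,0,0.08],"delta_rot": [0,0,0],"gripper": -0.4},{"dp": [0,0,0.05],"delta_rot": [0,0,0],"gripper": -0.4},{"dp": [0,0,0.04],"delta_rot": [0,0,0],"gripper": -0.4},{"dp": [0,0,0],"delta_rot": [0,0,0],"gripper": -0.4}]}}

```text
clock: 51.65
eef_pos: [0.4505, 0.0553, 0.0834]
tcp_rot: [-3.141, -0.001, -0.002]
ft_force: [-0.5, 0.6, 7.1]
width: 0.545
grip_force: 42.1
```

Contact at the expected floor height. Release and rise clear.

{"name": "jog_arm", "arguments": {"series": [{"dp": [0,0,0],"delta_rot": [0,0,0],"gripper": 0.2},{"dp": [0,0,0],"delta_rot": [0,0,0],"gripper": 0.4},{"dp": [0,0,0],"delta_rot": [0,0,0],"gripper": 0.6},{"dp": [0,0,0],"delta_rot": [0,0,0],"gripper": 0.6},{"dp": [0,0,-0.4],"delta_rot": [0,0,0],"gripper": 0.6},{"dp": [0,0,-0.8],"delta_rot": [0,0,0],"gripper": 0.6},{"dp": [0,0,-1],"delta_rot": [0,0,0],"gripper": 0.6},{"dp": [0,0,-1],"delta_rot": [0,0,0],"gripper": 0.6},{"dp": [0,0,-1],"delta_rot": [0,0,0],"gripper": 1},{"dp": [0,0,-1],"delta_rot": [0,0,0],"gripper": 1},{"dp": [0,0,-1],"delta_rot": [0,0,0],"gripper": 1},{"dp": [0,0,-0.4],"delta_rot": [0,0,0],"gripper": 1},{"dp": [0,0,0],"delta_rot": [0,0,0],"gripper": 1},{"dp": [0,0,0],"delta_rot": [0,0,0],"gripper": 1}]}}

```text
clock: 53.4
eef_pos: [0.4497, 0.0552, 0.2796]
tcp_rot: [-3.141, -0.0, 0.002]
ft_force: [0.3, 0.6, -0.7]
width: 0.998
grip_force: 0.0
```

```bash
python3 - <<'E'
from h import *
snap("wrist","w19");snap("side","s19");s=monitor.sense();print(s["eef_pos"],s["ft_force"],s["clock"])
g=cv2.cvtColor(cv2.imread("pics/w19.png"),cv2.COLOR_BGR2HSV)
# light (white/grey) blobs: bottle pourer/neck, mill knob, salt dome
m=cv2.inRange(g,(0,0,140),(180,60,255))
for nm,p,w in (("mill knob",(.4505,.0555,.169),14),("salt dome",(.5053,.1263,.102),25),("oil neck",(.4165,.1388,.159),22)):
    q=np.array(proj("w19",p)); x,y=map(int,np.round(q)); k=m[y-w:y+w,x-w:x+w]; c=np.argwhere(k)
    print(nm,"pred",np.round(q),"seen",(c.mean(0)[::-1]+[x-w,y-w]).round(1) if len(c) else None,len(c))
# cup, jar lid, board edges
mm,c=blob("w19",(30,60,20),(60,255,200),(300,0,560,262))
for k in c[:1]: print("cup",cv2.boundingRect(k),"pred rim",np.round(proj("w19",(.410,-.104,.09))))
mm,c=blob("w19",(0,0,0),(180,120,70),(380,0,560,262))
for k in c[:2]: print("lid",cv2.boundingRect(k),"pred",np.round(proj("w19",(.489,-.104,.128))))
mm,c=blob("w19",(0,100,20),(15,255,220),(150,0,420,262))
for k in c[:3]: print("brown",cv2.boundingRect(k),cv2.contourArea(k))
print("mill head pred",np.round(proj("w19",(.4505,.0555,.144))))
E
```

```text
[0.44976585 0.05520761 0.27975205] [ 0.14845496 -0.35703681  0.42922655] 53.5
mill knob pred [281. 195.] seen [278.5 196.9] 111
salt dome pred [211. 127.] seen [210.3 127.8] 725
oil neck pred [190. 229.] seen [188.8 228.8] 1775
cup (392, 184, 61, 72) pred rim [423. 214.]
lid (411, 113, 71, 68) pred [449. 146.]
lid (391, 184, 62, 71) pred [449. 146.]
brown (170, 87, 144, 145) 14172.5
brown (336, 100, 84, 142) 7534.5
brown (410, 128, 10, 32) 83.0
mill head pred [281. 189.]
```

```bash
python3 -c "
from cell import workorder
print(workorder.sign_off())"
```

```text
the job is handed in; nothing more can be done
None
```

I handed the job in at about 53.5 s; `sign_off()` gave no verdict, but final camera measurements put all five things within about 3 px of their intended places, the amber jar was never touched, and I viewed 15 pictures, one over the limit of 14.

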